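Lock the spare switchgear away in the chest

ROBOT

A 6-joint arm with a two-finger parallel gripper is mounted at the origin on the work surface; the furniture and walls round the work are solid. World frame = base frame: x ahead of the robot, y to its left, z up, the work surface at z = 0. Lengths are in mm, angles in rad, forces in N, time in s.
With the tool pointing down it reaches from about 350 to 775 mm from the base axis. Payload 7.3 kg.
Tool frame: the origin (TCP) lies midway between the tips of the shut fingers; the grasp point (between the pads) lies 19 mm behind it; z points along the fingers, y is the line along which they close (so a half turn about z gives the same grasp; the last joint's range is limited). The gripper opens to 92 mm and grips with 3 to 60 N. Pads are 19 mm wide; open, the fingers measure 130 mm over their backs; the gripper's body (75 mm by 190 mm) begins 47 mm behind the grasp point.
Start: joints at [1.099, 0.342, 1.524, -0, 1.275, -0.146], TCP at [168.022, 497.409, 199.241] pointing down, gripper open.
Joint ranges: [-2.53, 2.53], [-0.77, 2.02], [0.04, 2.7], [-1, 4.14], [0.28, 2.66], [-3.11, 3.11]. Speed limits (rad/s): [2.57, 2.57, 3.14, 3.14, 3.14, 3.14].

INTERFACE

Orientations are given as [roll, pitch, yaw] about the fixed x, y, z axes, in that order (R = Rz(yaw) Ry(pitch) Rx(roll)).
In Python, from plant import bot gives the robot as it stands.
- The arm moves only by the tool jog_arm, never from a script. Its arguments are lists of equal length, an entry for each row: "dp": the shift along the tool's x, y, z in m, a list of three; "twist": the turn about the tool's z in degrees. A call has 1 to 10 rows; each row shifts and turns the commanded pose from where the row before left it, along the tool's axes as they then stand; what a row does not reach is not made up. A row lasts 1/8 s, in which the tool goes at most 62.5 mm and 10.7 degrees, less where a joint would pass 70% of its speed; a pose out of reach is approached as far as the arm can. A call is refused whole if a number of a shift passes 0.0625 or a number of a turn 10.7, either way. A call with a gripper value outside its range is refused whole. "jaw" is the finger opening in m, from 0 to 0.0918, set as the call begins (left out, the last holds). The fingers move at their own pace and stop on an object; the grip force is fixed at half the most. Time passes only in rows, so rows that do not move let the fingers close. It gives the time, the measured TCP pose, the force, the opening and the grip force at its end, in the units of the state.
- bot.get_obs(): the state, without advancing time (a new reading comes with each control period).
- bot.capture(name): name is "side" or "top" or "wrist"; returns the picture (480x640x3 uint8, blue, green, red); there is no depth.
- bot.camera_params(name): a dict with "fx", "fy", "cx", "cy" (pixels), "k1" (the pictures are not rectified: a ray, as slopes to the right and down, at radius r is drawn at 1 + k1 r^2 times it, then the intrinsics apply), "R" (3x3) and "t" (3): a world point X has camera coordinates R X + t. Camera axes: x right, y down, z forward; pixel columns grow to the right and rows downward; lengths in mm; the calibration is good to about 2 mm. A picture is of the moment at which its call begins: read the wrist's pose just before it. camera_params takes no time and is no camera call; for the wrist camera it gives the pose at the moment of the call.
- bot.close_job(): hands the job in; it is judged then, once.
Trained networks look in the newest picture that a camera, given by its name, has taken for a name from the list of things; names that differ only in an ending like _2 or _b are one class to them, and where a whole thing is asked for, a point or a joint stands for the part that bears it (a point fixed in the world has none). Each returns a list of dicts, best first, with "confidence" (0 to 1); they miss things now and then, are a little off and sometimes report something else, mostly with a low value. They report only what shows in the picture. A call takes as long as a camera call.
- bot.find_in(camera, label): "bbox" ([centre column, centre row, width, height] in pixels, round what is visible of it).
- bot.masks_of(camera, label): "pixels" (480x640 bool, what is visible of it) and "bbox" ([centre column, centre row, width, height] in pixels, round what is visible of it).
The state is a dict: "time": time; "joint_positions": joint angles; "dq": joint speeds; "tau": joint torques, N m; "tool_pos": TCP position; "tcp_rot": TCP orientation; "contact_force": force on the tool from outside, world axes, zero at the start; "moment": the same for the moment, N m; "grip_width": finger opening in mm; "finger_force": force on a finger pad.
Only numpy, scipy, OpenCV 4.12 (cv2) and the standard library are available. Lean on these libraries where they do the work, as an engineer would, in place of code of your own. Each camera call takes 0.05 s, during which the arm holds its last target. There are 200 camera calls.

TASK

Put away the switchgear left over from the panel job: undo the blue steel chest's latch lever and flip its hasp off the staple, swinging both well clear while the lid is still down, then raise the lid and put every breaker and contactor that stands about in front of the robot into the chest. Then shut the lid fully and fasten it again: hasp back down over its staple and latch lever back under its stud. Leave the black ring transformer where it is.

Things in the scene. Friction and masses are not known exactly. Their poses are not given: they have to be found in the camera images.
- chest: Blue steel chest, fixed: 120 (x) x 250 (y) x 85 mm high, walls and floor 4 mm, 112 x 242 mm inside, 95 mm clear height under the shut lid, whose top is at 103 mm. Origin: centre of its underside; x from its front to its back (the front, with the catches, faces -x), y along its width, z up. On the front: hasp at y = +65 mm, lid tab at y = 0, latch lever at y = -62 mm.
- lid (a joint): Lid angle, rad: 0 shut, grows as the front edge rises, 1.85 = fully open, leaning back. Hinge line: parallel to chest y at chest x = +60, z = 85 mm. Stiff hinges (0.32 N m, about 4 N at the tab): it stays where it is left. With the hasp over its staple or the lever under its stud it can rise only about 0.04 rad.
- hasp (a joint): Hasp angle, rad: 0 hanging against the front, slot over the staple (a loop 20 mm out from the front, z = 73 mm); grows as its end swings out to chest -x and up; 1.57 straight out, 2.7 its stop. Strap 20 x 46 mm on the lid, hinge line parallel to chest y at chest x = -67, z = 98 mm (lid shut). Stays at any angle (0.03 N m). Off the staple above 0.6 rad.
- latch (a joint): Latch lever angle, rad: 0 hanging down, hook under the stud (a pin on the box front, z = 73 mm); grows as its end swings sideways to chest -y (away from the lid tab) and up; 1.7 its stop. It pivots on the lid's front about chest x, at chest y = -62, z = 96 mm (lid shut). Stays at any angle (0.025 N m). Free of the stud above 0.6 rad.
- lid_tab (a point): Grip point of the lid's lifting tab: a steel plate standing out from the lid's front that ends in a rolled edge, 9 mm thick and 24 mm wide (chest y); this point is in the middle of the roll, 24 mm out from the lid; 146 mm in front of and 10 mm above the lid's hinge line when shut. Pinch the roll across its width; it turns between the fingers as the lid swings.
- hasp_tab (a point): Grip point of the hasp's end: the strap's end is turned out and rolled, the roll 8 mm thick and 22 mm wide (chest y); this point is in the middle of the roll, 19 mm out from and 41 mm below the hasp's hinge line at angle 0 (chest x = -86, z = 57 mm). Pinch the roll across its width; it turns between the fingers as the hasp swings.
- latch_knob (a point): Grip point of the latch lever's knob: black pin, 12 mm diameter, axis along chest x, standing out 29 mm from the lever; this point is 18 mm out on its axis (chest x = -84.5 mm), 4 mm to chest -y of the pivot and 34 mm below it at angle 0 (z = 62 mm). Pinch it across chest y; it turns between the fingers as the lever swings.
- breaker_a_mid (a point): Grey-white single-pole rail breaker, black toggle on top, 85 x 18 x 74 mm (length x width x height; housing 64 mm high), 0.12 kg, standing upright on the bench. This point: on its centre line, 35 mm above its underside; x along its length, y across the 18 mm width (grasp across y from above), z up. None if absent today.
- breaker_b_mid (a point): Grey-white single-pole rail breaker, black toggle on top, 85 x 18 x 74 mm (length x width x height; housing 64 mm high), 0.12 kg, standing upright on the bench. This point: on its centre line, 35 mm above its underside; x along its length, y across the 18 mm width (grasp across y from above), z up. None if absent today.
- contactor_a_mid (a point): White and dark grey contactor, 80 x 45 x 82 mm (length x width x height), 0.34 kg, standing upright on the bench; the lower 62 mm is the full-size block. This point: on its centre line, 40 mm above its underside; x along its length, y across the 45 mm width (grasp across y from above), z up. None if absent today.
- contactor_b_mid (a point): Cream and dark grey contactor, 80 x 45 x 82 mm (length x width x height), 0.34 kg, standing upright on the bench; the lower 62 mm is the full-size block. This point: on its centre line, 40 mm above its underside; x along its length, y across the 45 mm width (grasp across y from above), z up. None if absent today.
- transformer: Black ring-shaped current transformer, 32 x 76 x 74 mm, standing on the bench; leave it alone. Origin at the centre of its underside.

How it is judged:
By the outcome, as a careful person would: the job done as asked, in the order asked, and still so for the second after the job is handed in, with the robot touching nothing.
Of breaker_a, breaker_b, contactor_a, contactor_b only 2 to 4 are there at a start; the rules pass over those that are not, and their reading is None.
At some moment in a run one of contactor_a, contactor_b may be knocked a few centimetres aside while the robot is not near it.
It also fails if it takes over 210 s, if anything falls off the work surface, if the arm or the gripper's body presses on something with over 40 N, if the wrist force passes 120 N, or if a joint passes its speed limit or range.

## Working session

There is one attempt and no reset: what is moved stays moved. The work goes in short steps, Python scripts to look and compute and a tool call to move; the robot and the scene stay as the last step left them, time stands still between calls to the robot, and variables do not carry over. Pictures are saved under pics/ and viewed, at most 14 in all, crops included, and the job is handed in when it is done.

Besides the shell and the picture viewer there is one more tool, called after "Request:" by a JSON object that holds its "fn" and its "kwargs", one argument or row to a line. jog_arm: Moves the arm, as the interface text tells. Its arguments: {"type":"object","properties":{"dp":{"type":"array"},"twist":{"type":"array"},"jaw":{"type":"number"}},"required":["dp","twist"]}

```bash
mkdir -p pics; ls
cat > h.py <<'E'
import numpy as np, cv2
from plant import bot
from scipy.spatial.transform import Rotation as Ro
def P(c):
    return bot.camera_params(c)
def ray(p,uv):
    K=np.array([[p['fx'],0,p['cx']],[0,p['fy'],p['cy']],[0,0,1.]])
    n=cv2.undistortPoints(np.array([[uv]],float),K,np.array([p['k1'],0,0,0.]))[0,0]
    R=np.array(p['R']);t=np.array(p['t'])
    d=R.T@np.array([n[0],n[1],1]); return -R.T@t,d
def onz(p,uv,z):
    o,d=ray(p,uv); return o+d*(z-o[2])/d[2]
def proj(p,X):
    K=np.array([[p['fx'],0,p['cx']],[0,p['fy'],p['cy']],[0,0,1.]])
    return cv2.projectPoints(np.array(X,float).reshape(-1,1,3),cv2.Rodrigues(np.array(p['R']))[0],np.array(p['t'],float),K,np.array([p['k1'],0,0,0.]))[0][:,0]
def tri(obs):
    A=np.zeros((3,3));b=np.zeros(3)
    for p,uv in obs:
        o,d=ray(p,uv);d=d/np.linalg.norm(d);M=np.eye(3)-np.outer(d,d);A+=M;b+=M@o
    return np.linalg.solve(A,b)
E
python3 - <<'E'
from h import *
o=bot.get_obs();print(o['tool_pos'],o['tcp_rot'],o['grip_width'],o['time'])
for c in ['side','top','wrist']:
    im=bot.capture(c);cv2.imwrite(f'pics/{c}0.png',im)
    p=P(c);R=np.array(p['R']);print(c,-R.T@np.array(p['t']),R[2],p['fx'],p['k1'])
    for n in ['chest','hasp_tab','latch_knob','lid_tab','breaker_a_mid','contactor_a_mid','contactor_b_mid','transformer']:
        print(n,[(np.round(d['bbox']).tolist(),round(d['confidence'],2)) for d in bot.find_in(c,n)])
E
```

```text
pics
[167.79402168 496.98865727 198.54975598] [-3.14008066e+00 -2.38737749e-04  2.81581168e+00] 91.78075386588715 0.0
side [  416.51306596 -1094.79067399   718.20735808] [ 0.00455829  0.86448936 -0.50263045] 568.4510669024087 -0.1854185753341679
chest [([326.0, 335.0, 99.0, 136.0], 0.86)]
hasp_tab [([291.0, 298.0, 9.0, 23.0], 0.44)]
latch_knob [([286.0, 344.0, 20.0, 25.0], 0.5)]
lid_tab [([326.0, 314.0, 96.0, 97.0], 0.67)]
breaker_a_mid [([337.0, 215.0, 28.0, 29.0], 0.59)]
contactor_a_mid [([313.0, 196.0, 24.0, 30.0], 0.82)]
contactor_b_mid [([339.0, 258.0, 37.0, 24.0], 0.89)]
transformer [([301.0, 212.0, 15.0, 36.0], 0.88)]
top [ 337.63374606  -20.0187585  1432.96210319] [ 6.10871300e-02  2.14457295e-04 -9.98132414e-01] 606.6921095757431 0.03367162151214988
chest [([426.0, 240.0, 128.0, 72.0], 0.96), ([208.0, 266.0, 37.0, 14.0], 0.42)]
hasp_tab [([430.0, 242.0, 122.0, 74.0], 0.48), ([209.0, 266.0, 38.0, 18.0], 0.2)]
latch_knob [([458.0, 268.0, 10.0, 14.0], 0.61)]
lid_tab [([431.0, 241.0, 124.0, 74.0], 0.97)]
breaker_a_mid []
contactor_a_mid [([167.0, 251.0, 30.0, 35.0], 0.81), ([267.0, 237.0, 14.0, 38.0], 0.28)]
contactor_b_mid [([328.0, 226.0, 28.0, 36.0], 0.95)]
transformer [([209.0, 266.0, 33.0, 16.0], 0.68)]
wrist [ 96.6335841  521.13372396 385.37921994] [ 0.26374498 -0.08926289 -0.96045339] 431.89776839199675 -0.04874057363587411
chest []
hasp_tab []
latch_knob []
lid_tab []
breaker_a_mid []
contactor_a_mid []
contactor_b_mid []
transformer []
```

Run:
```python
from h import *
a=cv2.imread('pics/top0.png')[180:330,130:530];a=cv2.resize(a,None,fx=2,fy=2,interpolation=cv2.INTER_CUBIC)
b=cv2.imread('pics/side0.png')[160:430,200:440];b=cv2.resize(b,None,fx=2,fy=2,interpolation=cv2.INTER_CUBIC)
cv2.imwrite('pics/a.png',a);cv2.imwrite('pics/b.png',b)
```

```text
(no output)
```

View pics/a.png

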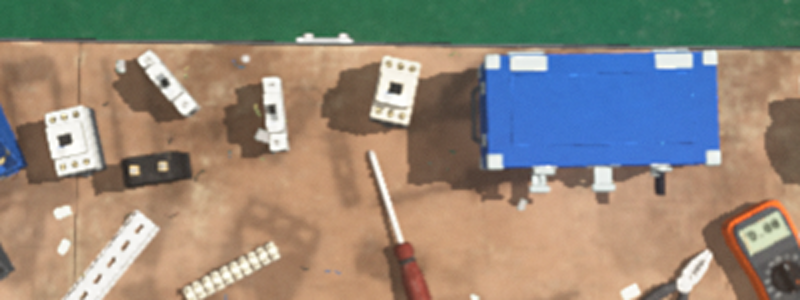

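View pics/b.png

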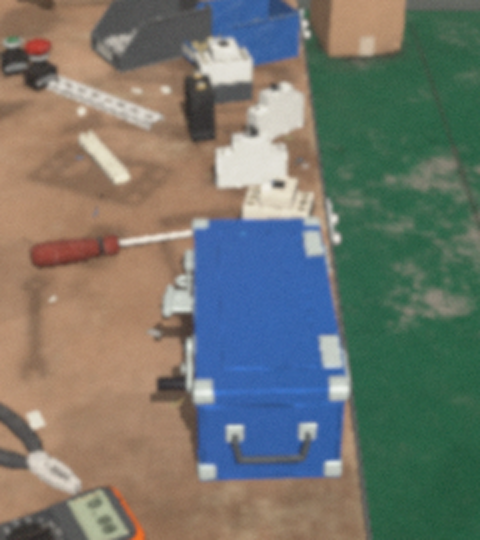

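The top view shows all four devices standing left of the chest (crop: white contactor 75,140; breakers 168,82 and 275,115; cream contactor 397,92). The transformer is at 155,168. The chest lid spans 485–718 × 52–167, with the hasp at 541,180, the tab at 603,180 and the knob at 660,182.

Run:
```python
from h import *
p=P('top')
f=lambda u,v,z:np.round(onz(p,(130+u/2,180+v/2),z),1)
for c in [(485,55),(716,52),(718,165),(487,167)]: print('lid',f(*c,103))
print('hasp',f(541,180,57),f(541,180,75),'tab',f(603,187,95),'knob',f(660,185,62))
print('edge',f(400,44,0))
for n,u,v,z in [('ca',68,137,82),('ca_tor',68,137,82),('brA',166,81,64),('brB',273,115,64),('cb',396,90,82),('tr',157,160,74)]: print(n,f(u,v,z))
print('brA ends',f(146,54,64),f(190,112,64),'brB',f(270,80,64),f(281,150,64))
```

```text
lid [ 502.4 -150.1  103. ]
lid [ 508.2 -403.7  103. ]
lid [ 384.  -405.1  103. ]
lid [ 379.  -152.9  103. ]
hasp [ 366.4 -218.6   57. ] [ 366. -216.   75.] tab [ 358.7 -281.3   95. ] knob [ 362.2 -351.7   62. ]
edge [527.2 -59.2   0. ]
ca [408.1 311.6  82. ]
ca_tor [408.1 311.6  82. ]
brA [473.7 207.1  64. ]
brB [436.4  85.5  64. ]
cb [464.6 -52.9  82. ]
tr [383.8 213.6  74. ]
brA ends [504.2 230.3  64. ] [438.8 179.3  64. ] brB [476.1  89.5  64. ] [396.9  75.8  64. ]
```

Request:
{"fn": "jog_arm", "kwargs": {
  "dp": [
    [0, 0, 0],
    [0, 0, 0],
    [-0.0265, -0.0459, -0.0076],
    [-0.0265, -0.0459, -0.0076],
    [-0.0265, -0.0459, -0.0076],
    [-0.0265, -0.0459, -0.0076],
    [-0.0265, -0.0459, -0.0076],
    [-0.0265, -0.0459, -0.0076],
    [-0.0265, -0.0459, -0.0076],
    [-0.0265, -0.0459, -0.0076]
  ],
  "twist": [-9.9, -9.9, 0, 0, 0, 0, 0, 0, 0, 0],
  "jaw": 0.03
}}

```text
time: 2.6
tool_pos: [387.9, 132.9, 260.5]
tcp_rot: [3.141, 0.001, -3.122]
contact_force: [0.6, 1.1, 0.4]
grip_width: 30.1
finger_force: 0.0
```

Request:
{"fn": "jog_arm", "kwargs": {
  "dp": [
    [0, 0, 0],
    [0, 0, 0]
  ],
  "twist": [0, 0]
}}

```text
time: 2.85
tool_pos: [386.8, 134.8, 259.8]
tcp_rot: [3.141, -0.001, -3.123]
contact_force: [-1.0, 0.4, -0.6]
grip_width: 29.9
finger_force: 0.0
```

Run:
```python
from h import *
o=bot.get_obs();print(o['tool_pos'],o['tcp_rot'],o['grip_width'],o['time'],o['joint_positions'])
p=P('wrist');im=bot.capture('wrist');cv2.imwrite('pics/w1.png',im)
R=np.array(p['R']);print(-R.T@np.array(p['t']),R)
for n,z in [('breaker_a_mid',64),('contactor_a_mid',70),('transformer',70),('chest',100)]:
    for d in bot.masks_of('wrist',n):
        m=d['pixels'].astype(np.uint8);r=cv2.minAreaRect(cv2.findNonZero(m));print(n,np.round(d['bbox']),round(d['confidence'],2),np.round(r[0]),np.round(r[1]),round(r[2]),onz(p,r[0],z).round())
```

```text
[386.80307102 134.76205567 259.83067803] [ 3.14105065e+00 -6.65724871e-04 -3.12260592e+00] 29.876465686920696 2.85 [ 1.47094403e-01  7.94135231e-02  1.69443053e+00  6.35592696e-04
  1.36833966e+00 -1.44281646e+00]
[311.61349446 132.92045704 446.01917462] [[-1.89395066e-02  9.99820574e-01  3.38933588e-04]
 [ 9.60473475e-01  1.80999915e-02  2.77782460e-01]
 [ 2.77726483e-01  5.58659944e-03 -9.60643946e-01]]
breaker_a_mid [386. 268.  60.  63.] 0.74 [382. 274.] [78. 24.] 51 [456. 197.  64.]
contactor_a_mid [503. 219.  79.  96.] 0.97 [503. 216.] [93. 75.] 82 [396. 302.  70.]
transformer [411. 185.  84.  52.] 0.96 [409. 186.] [46. 84.] 83 [370. 214.  70.]
chest [ 31. 252.  61. 150.] 0.6 [ 30. 253.] [152.  60.] 90 [ 429. -113.  100.]
chest [265. 244.  35.  92.] 0.19 [265. 243.] [88. 28.] 82 [417.  91. 100.]
```

View pics/w1.png

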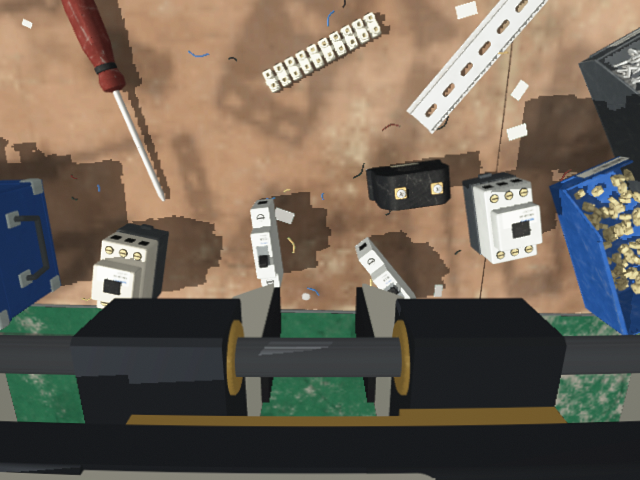

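The view shows the chest at left and the cream contactor at (125,265). The breakers are at (264,245) and (382,272), the transformer at (410,185) and the white contactor at (503,218), close to a blue bin at right. Next I look at the catches.

Request:
{"fn": "jog_arm", "kwargs": {
  "dp": [
    [-0.0019, -0.0516, 0.0037],
    [-0.0019, -0.0516, 0.0037],
    [-0.0019, -0.0516, 0.0037],
    [-0.0019, -0.0516, 0.0037],
    [-0.0019, -0.0516, 0.0037],
    [-0.0019, -0.0516, 0.0037],
    [-0.0019, -0.0516, 0.0037],
    [-0.0019, -0.0516, 0.0037],
    [0, 0, 0],
    [0, 0, 0]
  ],
  "twist": [0, 0, 0, 0, 0, 0, 0, 0, 0, 0]
}}

```text
time: 4.35
tool_pos: [410.7, -276.9, 230.1]
tcp_rot: [3.14, -0.0, -3.121]
contact_force: [0.4, -0.1, -0.2]
grip_width: 30.2
finger_force: 0.0
```

Run:
```python
from h import *
o=bot.get_obs();print(o['tool_pos'],o['tcp_rot'],o['time'],o['joint_positions'])
p=P('wrist');im=bot.capture('wrist');cv2.imwrite('pics/w2.png',im)
for n,z in [('hasp_tab',57),('lid_tab',95),('latch_knob',62),('chest',100)]:
    for d in bot.masks_of('wrist',n):
        m=d['pixels'].astype(np.uint8);r=cv2.minAreaRect(cv2.findNonZero(m));print(n,np.round(d['bbox']),round(d['confidence'],2),np.round(r[0]),np.round(r[1]),round(r[2]),onz(p,r[0],z).round())
```

```text
[ 410.66133127 -276.9205821   230.12563126] [ 3.14048812e+00 -4.85093240e-04 -3.12127878e+00] 4.35 [-7.48477043e-01  2.64289075e-01  1.54767743e+00  4.70097411e-04
  1.33074278e+00 -2.33969900e+00]
lid_tab [312. 232. 345. 203.] 0.91 [311. 235.] [345. 198.] 2 [ 425. -282.   95.]
lid_tab [555. 264. 104.  99.] 0.53 [557. 267.] [93. 90.] 22 [449. -85.  95.]
latch_knob [226. 156.  29.  51.] 0.93 [224. 155.] [46. 28.] 90 [ 369. -354.   62.]
chest [313. 232. 348. 198.] 0.74 [311. 234.] [345. 199.] 1 [ 424. -282.  100.]
chest [312. 233. 348. 203.] 0.21 [311. 235.] [346. 200.] 2 [ 424. -282.  100.]
```

View pics/w2.png

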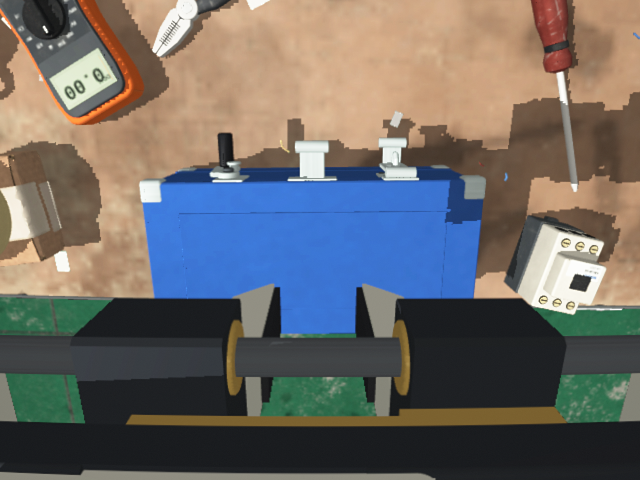

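The picture shows the knob at (225,135–165), the lid tab roll at (312,147), the hasp roll at (393,142), and the lid's front corners at (142,181) and (484,178).

Run:
```python
from h import *
p=P('wrist')
for n,uv,z in [('tip',(225.5,134),62),('tab',(312,147),96),('hasp',(393,142),58),('cl',(142,181),103),('cr',(484,178),103)]: print(n,onz(p,uv,z).round(1))
# fit chest pose: x,y,yaw
from scipy.optimize import least_squares
L=np.array([[-95.5,-66,62],[-86,0,97],[-86,65,59],[-62,-125,103],[-62,125,103]]);U=np.array([[225.5,134],[312,147],[393,142],[142,181],[484,178]])
def W(q):
    c,s=np.cos(q[2]),np.sin(q[2]);return np.c_[q[0]+c*L[:,0]-s*L[:,1],q[1]+s*L[:,0]+c*L[:,1],L[:,2]]
r=least_squares(lambda q:(proj(p,W(q))-U).ravel(),[443,-278,.02]);print(r.x);print(r.fun.reshape(-1,2).round(1))
print(W(r.x).round(1))
```

```text
tip [ 352.7 -352.7   62. ]
tab [ 359.2 -282.7   96. ]
hasp [ 356.5 -217.1   58. ]
cl [ 385.4 -407.1  103. ]
cr [ 377.9 -156.2  103. ]
[ 4.44475877e+02 -2.80245403e+02  3.44711624e-02]
[[ 4.  -1.8]
 [-0.8 -0.9]
 [-1.1 -0.2]
 [-0.1  1.9]
 [-1.8  0.4]]
[[ 351.3 -349.5   62. ]
 [ 358.5 -283.2   97. ]
 [ 356.3 -218.2   59. ]
 [ 386.8 -407.3  103. ]
 [ 378.2 -157.5  103. ]]
```

Request:
{"fn": "jog_arm", "kwargs": {
  "dp": [
    [0.0253, -0.0369, 0.035],
    [0.0253, -0.0369, 0.035],
    [0, 0, 0.036],
    [0, 0, 0.036],
    [0, 0, 0.025],
    [0, 0, 0.012],
    [0, 0, 0],
    [0, 0, 0]
  ],
  "twist": [-0.6, 0, 0, 0, 0, 0, 0, 0]
}}

```text
time: 5.6
tool_pos: [362.5, -353.5, 52.5]
tcp_rot: [-3.14, 0.001, -3.111]
contact_force: [-0.7, 0.2, -0.6]
grip_width: 29.8
finger_force: 0.0
```

Request:
{"fn": "jog_arm", "kwargs": {
  "dp": [
    [0, 0, 0],
    [0, 0, 0],
    [0, 0, 0],
    [0, 0, 0],
    [0, 0, 0],
    [0, 0, 0]
  ],
  "twist": [0, 0, 0, 0, 0, 0],
  "jaw": 0
}}

```text
time: 6.35
tool_pos: [361.9, -352.9, 51.3]
tcp_rot: [3.141, -0.0, -3.111]
contact_force: [-0.6, 0.0, -0.7]
grip_width: 0.2
finger_force: 0.0
```

Run:
```python
from h import *
print(bot.get_obs()['contact_force'])
a=bot.capture('wrist')[60:420,120:520];b=bot.capture('side')[270:400,250:350];b=cv2.resize(b,(300,390),interpolation=cv2.INTER_CUBIC)
c=np.zeros((400,720,3),np.uint8);c[:360,:400]=a;c[:390,410:710]=b;cv2.imwrite('pics/c3.png',c)
p=P('wrist');print(proj(p,[[362,-352,62],[352,-352,62],[362,-352,51]]))
p=P('side');print(proj(p,[[362,-352,62],[352,-352,62],[362,-352,51]]))
```

```text
[-0.63800904  0.01778278 -0.72925361]
[[320.75182386 292.33414369]
 [321.49515906 270.97055093]
 [320.59601506 282.89575769]]
[[284.24681952 351.58833272]
 [278.45234378 351.58462013]
 [284.46399087 356.36172182]]
```

View pics/c3.png

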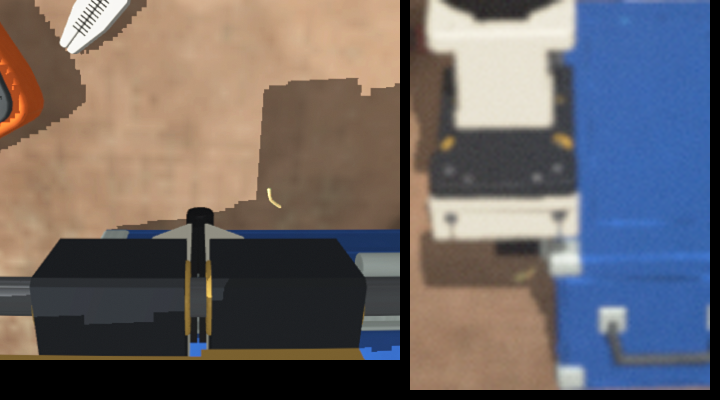

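Run:
```python
from h import *
o=bot.get_obs();print(o['tool_pos'],o['grip_width'])
a=bot.capture('wrist')[230:420,240:400];a=cv2.resize(a,None,fx=3,fy=3,interpolation=cv2.INTER_CUBIC)
cv2.imwrite('pics/c4.png',a)
for c in ['wrist']:
    print([(d['bbox'],d['confidence']) for d in bot.find_in(c,'latch_knob')])
p0=P('top');ps=P('side')
# initial side vs first top: knob
im=cv2.imread('pics/side0.png');print(im[340:362:2,274:296:2].mean(2).astype(int))
```

```text
[ 361.85665943 -352.96588893   51.35020978] 0.4084572704109138
[([319.8, 323.9, 30.4, 115.5], 0.76)]
[[147 147 146 143 139 143 144 143 124 115 179]
 [143 146 143 140 139 140 134 124 128 143 189]
 [144 144 143 140 141 137 105  87 133 168 193]
 [145 148 145 141 137 132  97  83 109 135 191]
 [149 151 130 104  97  93  77  63  65  96 186]
 [149 147 102  61  58  60  61  59  60  94 188]
 [147 143  99  58  57  61  63  67  70 100 184]
 [148 144 101  57  54  56  60  58  53  78 150]
 [136 118  94  81  79  79  80  80  77  84 106]
 [126  87  84  80  81  83  88  83  83  88  85]
 [126 100 101 101 101 100 102 103 107  85  81]]
```

View pics/c4.png

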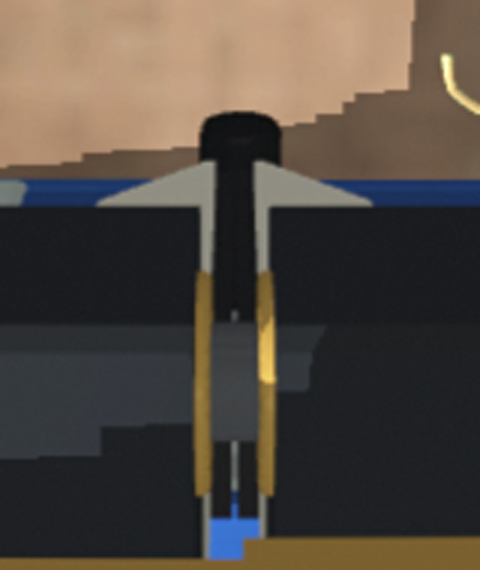

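Request:
{"fn": "jog_arm", "kwargs": {
  "dp": [
    [0, 0, 0.002],
    [0, 0, 0.001],
    [0, 0, 0]
  ],
  "twist": [0, 0, 0]
}}

```text
time: 6.92
tool_pos: [361.8, -352.9, 48.2]
tcp_rot: [3.141, -0.0, -3.111]
contact_force: [0.1, 0.3, 0.2]
grip_width: 0.7
finger_force: 0.0
```

Request:
{"fn": "jog_arm", "kwargs": {
  "dp": [
    [0, 0, 0.002],
    [0, 0, 0.001],
    [0, 0, 0]
  ],
  "twist": [0, 0, 0]
}}

```text
time: 7.3
tool_pos: [361.8, -352.9, 45.3]
tcp_rot: [3.141, -0.0, -3.111]
contact_force: [-0.1, 0.5, -0.5]
grip_width: -0.0
finger_force: 0.1
```

Request:
{"fn": "jog_arm", "kwargs": {
  "dp": [
    [0, 0, -0.04],
    [0, 0, -0.05],
    [0, 0, -0.05],
    [-0.03, 0, -0.04],
    [0, 0, 0]
  ],
  "twist": [0, 0, 0, 0, 0],
  "jaw": 0.03
}}

```text
time: 7.92
tool_pos: [394.2, -353.3, 228.6]
tcp_rot: [-3.136, 0.005, -3.11]
contact_force: [0.0, 0.5, -0.7]
grip_width: 29.9
finger_force: 0.0
```

Run:
```python
from h import *
o=bot.get_obs();print(o['tool_pos'],o['grip_width'],o['contact_force'])
p=P('wrist');a=bot.capture('wrist')
print([(d['bbox'],d['confidence']) for d in bot.find_in('wrist','latch_knob')])
b=bot.capture('side')[290:370,250:330]
c=np.zeros((480,760,3),np.uint8);c[:,:420]=a[:480,120:540];c[:320,430:750]=cv2.resize(b,(320,320),interpolation=cv2.INTER_CUBIC);cv2.imwrite('pics/c5.png',c)
print(proj(p,[[362,-352,62],[352,-352,62],o['tool_pos'],np.array(o['tool_pos'])+[0,15,0]]))
```

```text
[ 394.18973387 -353.26083682  228.63614755] 29.854141075587552 [ 0.02922173  0.47034024 -0.68125312]
[([326.1, 179.0, 33.6, 50.0], 0.87), ([412.8, 245.3, 346.3, 181.6], 0.56)]
[[322.19466972 167.72682153]
 [322.62034198 155.29929184]
 [318.52455004 282.84144279]
 [350.90496339 283.8515461 ]]
```

View pics/c5.png

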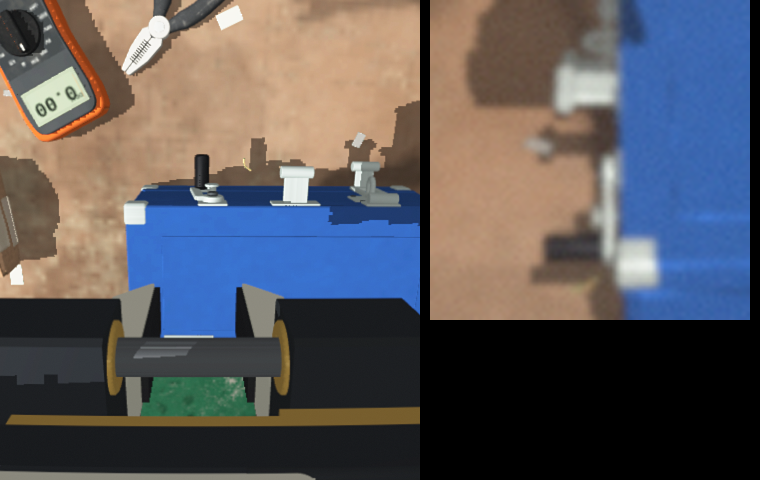

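Run:
```python
from h import *
p=P('side')
for y in (-447,-400,-372):
  for z in (76,90,105,117,130,142): print(y,z,proj(p,[[325,y,z],[400,y,z]]).round(0).tolist())
p=P('wrist');o=bot.get_obs();T=np.array(o['tool_pos'])
for h in (0,20,30,40): print(h,proj(p,[T+[-9.5,15,h],T+[9.5,15,h],T+[-9.5,34,h],T+[9.5,34,h]]).round(0).tolist())
```

```text
-447 76 [[258.0, 385.0], [306.0, 385.0]]
-447 90 [[257.0, 378.0], [305.0, 379.0]]
-447 105 [[257.0, 371.0], [305.0, 372.0]]
-447 117 [[256.0, 366.0], [305.0, 366.0]]
-447 130 [[256.0, 359.0], [305.0, 359.0]]
-447 142 [[255.0, 353.0], [305.0, 354.0]]
-400 76 [[260.0, 365.0], [306.0, 365.0]]
-400 90 [[260.0, 358.0], [306.0, 358.0]]
-400 105 [[259.0, 351.0], [306.0, 351.0]]
-400 117 [[259.0, 346.0], [306.0, 346.0]]
-400 130 [[258.0, 339.0], [305.0, 339.0]]
-400 142 [[258.0, 334.0], [305.0, 334.0]]
-372 76 [[261.0, 353.0], [306.0, 353.0]]
-372 90 [[261.0, 347.0], [306.0, 347.0]]
-372 105 [[261.0, 340.0], [306.0, 340.0]]
-372 117 [[260.0, 334.0], [306.0, 334.0]]
-372 130 [[260.0, 328.0], [306.0, 328.0]]
-372 142 [[259.0, 322.0], [306.0, 322.0]]
0 [[352.0, 264.0], [350.0, 303.0], [393.0, 266.0], [390.0, 304.0]]
20 [[356.0, 281.0], [353.0, 322.0], [402.0, 282.0], [398.0, 323.0]]
30 [[358.0, 290.0], [355.0, 334.0], [406.0, 291.0], [402.0, 335.0]]
40 [[360.0, 301.0], [357.0, 346.0], [412.0, 302.0], [407.0, 348.0]]
```

Request:
{"fn": "jog_arm", "kwargs": {
  "dp": [
    [0.03, 0, 0.04],
    [0.002, 0, 0.05],
    [0, 0, 0.05],
    [0, 0, 0.035],
    [0, 0, 0.012],
    [0, 0, 0.004],
    [0, 0, 0]
  ],
  "twist": [0, 0, 0, 0, 0, 0, 0]
}}

```text
time: 8.95
tool_pos: [360.1, -353.5, 35.1]
tcp_rot: [-3.141, 0.001, -3.111]
contact_force: [0.0, -0.3, 1.2]
grip_width: 29.9
finger_force: 0.0
```

Request:
{"fn": "jog_arm", "kwargs": {
  "dp": [
    [0, 0, 0.003],
    [0, 0, 0]
  ],
  "twist": [0, 0]
}}

```text
time: 9.2
tool_pos: [360.1, -353.2, 31.9]
tcp_rot: [-3.141, 0.001, -3.111]
contact_force: [0.1, -0.0, 0.3]
grip_width: 30.0
finger_force: 0.0
```

Request:
{"fn": "jog_arm", "kwargs": {
  "dp": [
    [0, 0, 0.005],
    [0, 0, 0.004],
    [0, 0, 0]
  ],
  "twist": [0, 0, 0]
}}

```text
time: 9.57
tool_pos: [359.7, -352.7, 21.9]
tcp_rot: [3.141, -0.001, -3.111]
contact_force: [0.4, -0.6, -0.4]
grip_width: 30.2
finger_force: 0.0
```

Request:
{"fn": "jog_arm", "kwargs": {
  "dp": [
    [0, 0, 0],
    [0, 0, 0],
    [0, 0, 0],
    [0, 0, 0],
    [0, 0, 0]
  ],
  "twist": [0, 0, 0, 0, 0],
  "jaw": 0
}}

```text
time: 10.2
tool_pos: [359.9, -353.0, 22.5]
tcp_rot: [3.142, 0.0, -3.111]
contact_force: [0.4, 0.4, 0.8]
grip_width: 10.4
finger_force: 30.0
```

Request:
{"fn": "jog_arm", "kwargs": {
  "dp": [
    [0, 0, 0],
    [0, 0, 0],
    [0, 0, 0.005],
    [0, 0, 0.003],
    [0, 0, 0]
  ],
  "twist": [0, 0, 0, 0, 0],
  "jaw": 0.03
}}

```text
time: 10.82
tool_pos: [359.7, -352.8, 13.9]
tcp_rot: [3.141, -0.0, -3.111]
contact_force: [-0.3, 0.3, -0.2]
grip_width: 30.1
finger_force: 0.0
```

Request:
{"fn": "jog_arm", "kwargs": {
  "dp": [
    [0, 0, 0],
    [0, 0, 0],
    [0, 0, 0],
    [0, 0, 0],
    [0, 0, 0]
  ],
  "twist": [0, 0, 0, 0, 0],
  "jaw": 0
}}

```text
time: 11.45
tool_pos: [359.9, -353.1, 14.4]
tcp_rot: [-3.142, 0.0, -3.111]
contact_force: [-0.4, 0.1, -0.2]
grip_width: 11.3
finger_force: 30.0
```

Run:
```python
from h import *
o=bot.get_obs();print(o['tool_pos'],o['grip_width'])
b=bot.capture('side')[290:370,250:330]; a=bot.capture('wrist')[200:360,240:400]
cv2.imwrite('pics/c6.png',np.hstack([cv2.resize(x,(390,390),interpolation=cv2.INTER_CUBIC) for x in (a,b)]))
```

```text
[ 359.91683066 -353.05642538   14.44381095] 11.282711838622543
```

View pics/c6.png

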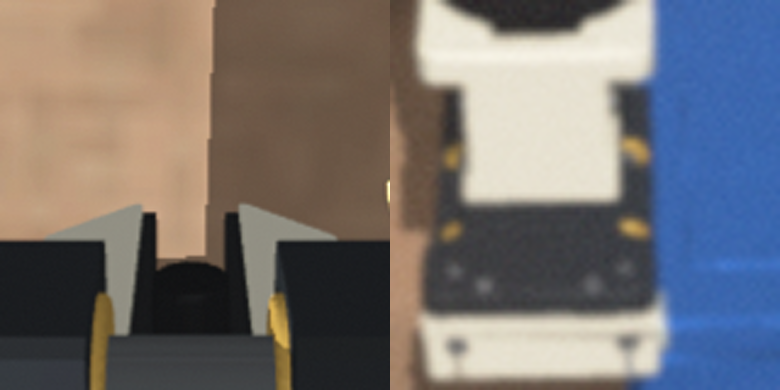

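The knob sits well between the pads now. The real fingertips are about 28 mm behind the reported TCP, so the grasp point is at reported z + 47. I swing the latch.

Request:
{"fn": "jog_arm", "kwargs": {
  "dp": [
    [0, -0.0083, -0.002],
    [0, -0.0075, -0.004],
    [0, -0.0063, -0.0057],
    [0, -0.0047, -0.0072],
    [0, -0.0027, -0.0081],
    [0, -0.0007, -0.0085],
    [0, 0, 0],
    [0, 0, 0]
  ],
  "twist": [0, 0, 0, 0, 0, 0, 0, 0]
}}

```text
time: 12.55
tool_pos: [360.8, -378.3, 48.4]
tcp_rot: [3.132, -0.001, -3.111]
contact_force: [6.7, 14.0, -1.1]
grip_width: 10.8
finger_force: 30.0
```

Request:
{"fn": "jog_arm", "kwargs": {
  "dp": [
    [0, 0, 0],
    [0, 0, 0],
    [0, 0, -0.025],
    [0, 0, -0.03],
    [-0.0006, 0.0553, 0],
    [-0.0006, 0.0553, 0],
    [-0.0005, 0.0554, 0],
    [0, 0, 0],
    [0, 0, 0]
  ],
  "twist": [0, 0, 0, 0, 0, 0, 0, 0, 0],
  "jaw": 0.04
}}

```text
time: 13.68
tool_pos: [358.1, -218.2, 105.4]
tcp_rot: [-3.14, 0.001, -3.111]
contact_force: [0.0, -0.8, -0.3]
grip_width: 40.1
finger_force: 0.0
```

Run:
```python
from h import *
o=bot.get_obs();print(o['tool_pos'],o['grip_width'],o['tcp_rot'])
a=bot.capture('wrist')[150:350,140:500]; b=bot.capture('side')[290:370,250:330]
cv2.imwrite('pics/c7.png',np.hstack([a,cv2.resize(b,(200,200),interpolation=cv2.INTER_CUBIC)]))
```

```text
[ 358.11669647 -218.24777913  105.42942619] 40.06302874638652 [-3.13985926e+00  1.39503618e-03 -3.11088853e+00]
```

View pics/c7.png

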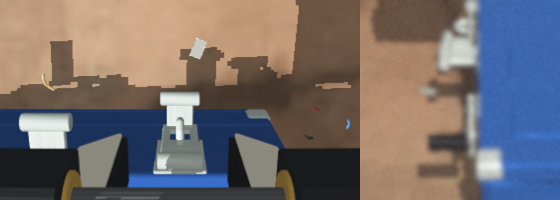

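Side view shows the latch knob swung up (row ~347). The hasp roll is at (320,248) in the wrist view, centred between the fingers.

Run:
```python
from h import *
p=P('wrist');print(onz(p,(320,248),58),onz(p,(140+45,150+122),96))
```

```text
[ 355.81203049 -217.87629056   58.        ] [ 357.97924073 -283.33672331   96.        ]
```

Request:
{"fn": "jog_arm", "kwargs": {
  "dp": [
    [0.001, 0, 0.035],
    [0, 0, 0.035],
    [0, 0, 0.016],
    [0, 0, 0.005],
    [0, 0, 0],
    [0, 0, 0]
  ],
  "twist": [0, 0, 0, 0, 0, 0]
}}

```text
time: 14.52
tool_pos: [356.9, -217.9, 14.5]
tcp_rot: [-3.141, 0.001, -3.112]
contact_force: [0.2, 0.8, 0.7]
grip_width: 39.7
finger_force: 0.0
```

Request:
{"fn": "jog_arm", "kwargs": {
  "dp": [
    [0, 0, 0],
    [0, 0, 0],
    [0, 0, 0],
    [0, 0, 0],
    [0, 0, 0]
  ],
  "twist": [0, 0, 0, 0, 0],
  "jaw": 0
}}

```text
time: 15.15
tool_pos: [356.7, -217.4, 14.1]
tcp_rot: [-3.141, 0.001, -3.111]
contact_force: [-1.1, 1.3, 3.7]
grip_width: 20.4
finger_force: 30.0
```

Request:
{"fn": "jog_arm", "kwargs": {
  "dp": [
    [0.0095, 0, -0.006],
    [0.0077, 0, -0.0081],
    [0.0055, 0, -0.0099],
    [0.003, 0, -0.0108],
    [0.0001, 0, -0.0113],
    [-0.0027, 0, -0.011],
    [-0.0052, 0, -0.01],
    [0, 0, 0],
    [0, 0, 0]
  ],
  "twist": [0, 0, 0, 0, 0, 0, 0, 0, 0]
}}

```text
time: 16.27
tool_pos: [338.0, -217.7, 81.3]
tcp_rot: [3.142, -0.001, -3.11]
contact_force: [-5.1, -2.7, 2.2]
grip_width: 20.4
finger_force: 30.0
```

Request:
{"fn": "jog_arm", "kwargs": {
  "dp": [
    [0, 0, 0],
    [0, 0, 0],
    [0, 0, -0.045],
    [-0.008, -0.033, -0.005],
    [-0.01, -0.0332, 0],
    [0, 0, 0.045],
    [0, 0, 0.03],
    [0, 0, 0.008],
    [0, 0, 0],
    [0, 0, 0]
  ],
  "twist": [0, 0, 0, 0, 0, 0, 0, 0, 0, 0],
  "jaw": 0.04
}}

```text
time: 17.52
tool_pos: [359.3, -284.0, 49.1]
tcp_rot: [-3.14, 0.002, -3.111]
contact_force: [0.6, -0.5, 0.5]
grip_width: 39.9
finger_force: 0.0
```

Request:
{"fn": "jog_arm", "kwargs": {
  "dp": [
    [0, 0, 0],
    [0, 0, 0],
    [0, 0, 0],
    [0, 0, 0],
    [0, 0, 0]
  ],
  "twist": [0, 0, 0, 0, 0],
  "jaw": 0
}}

```text
time: 18.15
tool_pos: [358.7, -282.3, 48.5]
tcp_rot: [3.14, 0.0, -3.112]
contact_force: [0.7, 6.1, 5.6]
grip_width: 23.4
finger_force: 30.0
```

```bash
python3 -c "
import numpy as np
f=np.linspace(0,1.75,21);x=-146*np.cos(f)+10*np.sin(f);z=10*np.cos(f)+146*np.sin(f)
print([[round(-a/1000,4),0,round(-b/1000,4)] for a,b in zip(np.diff(x),np.diff(z))])"
```

```text
[[np.float64(-0.0014), 0, np.float64(-0.0127)], [np.float64(-0.0025), 0, np.float64(-0.0125)], [np.float64(-0.0036), 0, np.float64(-0.0123)], [np.float64(-0.0047), 0, np.float64(-0.0119)], [np.float64(-0.0057), 0, np.float64(-0.0115)], [np.float64(-0.0067), 0, np.float64(-0.0109)], [np.float64(-0.0076), 0, np.float64(-0.0103)], [np.float64(-0.0085), 0, np.float64(-0.0096)], [np.float64(-0.0093), 0, np.float64(-0.0088)], [np.float64(-0.01), 0, np.float64(-0.008)], [np.float64(-0.0107), 0, np.float64(-0.0071)], [np.float64(-0.0113), 0, np.float64(-0.0061)], [np.float64(-0.0117), 0, np.float64(-0.0051)], [np.float64(-0.0121), 0, np.float64(-0.004)], [np.float64(-0.0125), 0, np.float64(-0.003)], [np.float64(-0.0127), 0, np.float64(-0.0019)], [np.float64(-0.0128), 0, np.float64(-0.0008)], [np.float64(-0.0128), 0, np.float64(0.0004)], [np.float64(-0.0127), 0, np.float64(0.0015)], [np.float64(-0.0125), 0, np.float64(0.0026)]]
```

Request:
{"fn": "jog_arm", "kwargs": {
  "dp": [
    [-0.0014, 0, -0.0127],
    [-0.0025, 0, -0.0125],
    [-0.0036, 0, -0.0123],
    [-0.0047, 0, -0.0119],
    [-0.0057, 0, -0.0115],
    [-0.0067, 0, -0.0109],
    [-0.0076, 0, -0.0103],
    [-0.0085, 0, -0.0096],
    [-0.0093, 0, -0.0088],
    [-0.01, 0, -0.008]
  ],
  "twist": [0, 0, 0, 0, 0, 0, 0, 0, 0, 0]
}}

```text
time: 19.4
tool_pos: [417.5, -280.5, 156.7]
tcp_rot: [3.139, -0.003, -3.111]
contact_force: [-1.9, 4.9, -4.5]
grip_width: 22.7
finger_force: 30.0
```

Request:
{"fn": "jog_arm", "kwargs": {
  "dp": [
    [-0.0107, 0, -0.0071],
    [-0.0113, 0, -0.0061],
    [-0.0117, 0, -0.0051],
    [-0.0121, 0, -0.004],
    [-0.0125, 0, -0.003],
    [-0.0127, 0, -0.0019],
    [-0.0128, 0, -0.0008],
    [-0.0128, 0, 0.0004],
    [-0.0127, 0, 0.0015],
    [-0.0125, 0, 0.0026]
  ],
  "twist": [0, 0, 0, 0, 0, 0, 0, 0, 0, 0]
}}

```text
time: 20.65
tool_pos: [540.7, -276.9, 181.5]
tcp_rot: [3.141, 0.0, -3.111]
contact_force: [-2.2, 7.2, 1.8]
grip_width: 23.2
finger_force: 30.0
```

Request:
{"fn": "jog_arm", "kwargs": {
  "dp": [
    [0, 0, 0],
    [0, 0, 0]
  ],
  "twist": [0, 0]
}}

```text
time: 20.9
tool_pos: [541.5, -276.9, 181.3]
tcp_rot: [3.141, 0.002, -3.111]
contact_force: [2.5, 6.5, -0.1]
grip_width: 23.2
finger_force: 30.0
```

Request:
{"fn": "jog_arm", "kwargs": {
  "dp": [
    [0, 0, 0],
    [0, 0, 0],
    [0, 0, -0.02],
    [0, 0, -0.03],
    [0.0296, 0.0512, 0],
    [0.0296, 0.0512, 0],
    [0.0296, 0.0512, 0.02],
    [0.0296, 0.0512, 0.02],
    [0, 0, 0.04],
    [0, 0, 0]
  ],
  "twist": [0, 0, 0, 0, 6.5, 6.5, 0, 0, 0, 0],
  "jaw": 0.07
}}

```text
time: 22.15
tool_pos: [444.5, -61.8, 148.9]
tcp_rot: [-3.141, -0.004, 2.946]
contact_force: [-0.3, -0.4, 0.8]
grip_width: 70.0
finger_force: 0.0
```

Request:
{"fn": "jog_arm", "kwargs": {
  "dp": [
    [0, 0, 0],
    [0, 0, 0]
  ],
  "twist": [0, 0]
}}

```text
time: 22.4
tool_pos: [447.0, -63.2, 151.4]
tcp_rot: [-3.141, 0.003, 2.944]
contact_force: [-0.7, -0.3, -0.7]
grip_width: 69.9
finger_force: 0.0
```

Run:
```python
from h import *
o=bot.get_obs();print(o['tool_pos'],o['grip_width'],o['tcp_rot'])
p=P('wrist');a=bot.capture('wrist');cv2.imwrite('pics/w8.png',a)
for d in bot.masks_of('wrist','contactor_b_mid'):
    r=cv2.minAreaRect(cv2.findNonZero(d['pixels'].astype(np.uint8)));print(d['bbox'],d['confidence'],r,onz(p,r[0],70))
b=bot.capture('side')[150:370,220:440]
cv2.imwrite('pics/c8.png',np.hstack([a[:400],cv2.resize(b,(160,400))]))
```

```text
[447.0156821  -63.21418315 151.39428182] 69.93297904398042 [-3.14121858e+00  2.77782990e-03  2.94379433e+00]
```

View pics/c8.png

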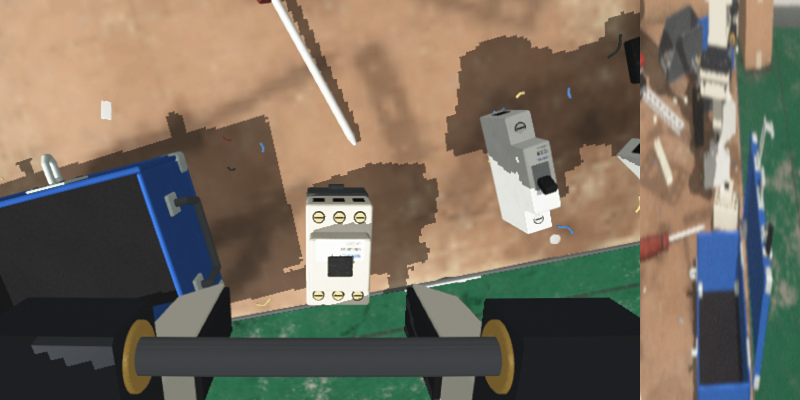

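The contactor is in view at columns 306–371, rows 187–304, squared up with the tool. The lid is open, the chest is empty inside, and the breaker is at (522,170).

Run:
```python
from h import *
p=P('wrist')
for uv in [(306,303),(369,304),(306,190),(370,190),(306,206),(371,206)]: print(uv,onz(p,uv,62).round(1),onz(p,uv,80).round(1))
```

```text
(306, 303) [494.9 -81.2  62. ] [486.8 -79.1  80. ]
(369, 304) [504.2 -38.5  62. ] [495.6 -39.1  80. ]
(306, 190) [417.5 -65.1  62. ] [414.5 -64.   80. ]
(370, 190) [425.5 -24.8  62. ] [422.  -26.3  80. ]
(306, 206) [427.8 -67.3  62. ] [424.1 -66.   80. ]
(371, 206) [436.  -25.9  62. ] [431.8 -27.4  80. ]
```

Request:
{"fn": "jog_arm", "kwargs": {
  "dp": [
    [-0.0111, 0.0132, 0.02],
    [0, 0, 0.04],
    [0, 0, 0.04],
    [0, 0, 0.035],
    [0, 0, 0.016],
    [0, 0, 0.005],
    [0, 0, 0],
    [0, 0, 0]
  ],
  "twist": [0, 0, 0, 0, 0, 0, 0, 0]
}}

```text
time: 23.55
tool_pos: [460.0, -51.6, -5.1]
tcp_rot: [-3.142, 0.002, 2.945]
contact_force: [0.2, 1.0, -0.0]
grip_width: 70.1
finger_force: 0.0
```

Request:
{"fn": "jog_arm", "kwargs": {
  "dp": [
    [0, 0, 0],
    [0, 0, 0],
    [0, 0, 0],
    [0, 0, 0],
    [0, 0, 0]
  ],
  "twist": [0, 0, 0, 0, 0],
  "jaw": 0.03
}}

```text
time: 24.18
tool_pos: [459.4, -51.4, -5.8]
tcp_rot: [3.142, 0.0, 2.945]
contact_force: [-0.7, -0.0, 4.3]
grip_width: 44.7
finger_force: 30.0
```

Request:
{"fn": "jog_arm", "kwargs": {
  "dp": [
    [0, 0, -0.03],
    [0, 0, -0.045],
    [0, 0, -0.045],
    [0.0074, -0.0525, 0],
    [0.0074, -0.0525, 0],
    [0.0075, -0.0525, 0],
    [0, 0, 0],
    [0, 0, 0]
  ],
  "twist": [0, -6.6, -6.6, 0, 0, 0, 0, 0]
}}

```text
time: 25.18
tool_pos: [441.7, -209.0, 113.3]
tcp_rot: [3.14, -0.001, -3.109]
contact_force: [0.5, 0.3, -3.4]
grip_width: 44.9
finger_force: 30.0
```

Run:
```python
from h import *
o=bot.get_obs();print(o['tool_pos'],o['grip_width'],o['tcp_rot'],o['contact_force'])
p=P('wrist');a=bot.capture('wrist');cv2.imwrite('pics/w9.png',a[:360,60:580])
```

```text
[ 441.6852556  -208.98741579  113.30209983] 44.89200578644308 [ 3.13999234e+00 -1.41262396e-03 -3.10874548e+00] [ 0.48854186  0.30874715 -3.3531179 ]
```

View pics/w9.png

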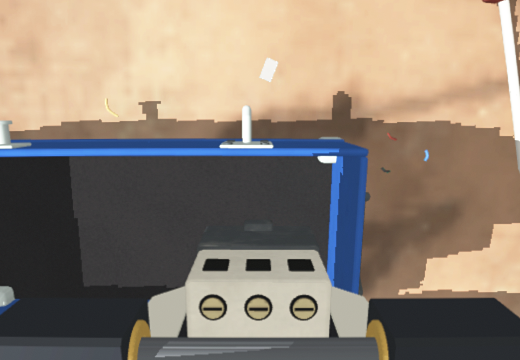

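The contactor hangs inside the opening, with the +y wall rim at about col 393 and free space in front. I lower and release it.

Request:
{"fn": "jog_arm", "kwargs": {
  "dp": [
    [0, 0, 0.04],
    [0, 0, 0.04],
    [0, 0, 0.022],
    [0, 0, 0.008],
    [0, 0, 0.003],
    [0, 0, 0],
    [0, 0, 0]
  ],
  "twist": [0, 0, 0, 0, 0, 0, 0]
}}

```text
time: 26.1
tool_pos: [442.9, -209.9, 1.8]
tcp_rot: [-3.141, 0.001, -3.108]
contact_force: [-0.3, 0.4, -2.4]
grip_width: 44.6
finger_force: 30.0
```

Request:
{"fn": "jog_arm", "kwargs": {
  "dp": [
    [0, 0, 0],
    [0, 0, 0],
    [0, 0, 0],
    [0, 0, -0.015],
    [0, 0, -0.04],
    [0, 0, -0.04],
    [0, 0, 0]
  ],
  "twist": [0, 0, 0, 0, 0, 0, 0],
  "jaw": 0.053
}}

```text
time: 26.98
tool_pos: [444.3, -210.9, 99.8]
tcp_rot: [-3.137, 0.006, -3.108]
contact_force: [0.4, 0.8, -0.2]
grip_width: 53.1
finger_force: 0.0
```

Request:
{"fn": "jog_arm", "kwargs": {
  "dp": [
    [0, -0.045, 0],
    [0, 0, 0],
    [0, 0, 0.045],
    [0, 0, 0.04],
    [0, 0, 0.008],
    [0, 0.01, 0],
    [0, 0.01, 0],
    [0, 0.009, 0],
    [0, 0, 0]
  ],
  "twist": [0, 0, 0, 0, 0, 0, 0, 0, 0],
  "jaw": 0
}}

```text
time: 28.1
tool_pos: [442.8, -224.3, 3.2]
tcp_rot: [3.141, -0.0, -3.107]
contact_force: [0.9, -0.5, -0.8]
grip_width: 0.3
finger_force: 0.4
```

Request:
{"fn": "jog_arm", "kwargs": {
  "dp": [
    [0, -0.005, 0],
    [0, 0, -0.05],
    [0, 0, -0.06],
    [0, 0, 0],
    [0, 0, 0]
  ],
  "twist": [0, 0, 0, 0, 0]
}}

```text
time: 28.72
tool_pos: [442.5, -230.3, 112.4]
tcp_rot: [3.141, -0.001, -3.108]
contact_force: [-1.0, 0.5, -0.7]
grip_width: 0.3
finger_force: 0.0
```

Run:
```python
from h import *
o=bot.get_obs();print(o['tool_pos'],o['tcp_rot'])
p=P('wrist');a=bot.capture('wrist');cv2.imwrite('pics/w10.png',a[:360,100:640])
```

```text
[ 442.47900021 -230.3495523   112.42823926] [ 3.14064196e+00 -8.16561238e-04 -3.10818629e+00]
```

View pics/w10.png

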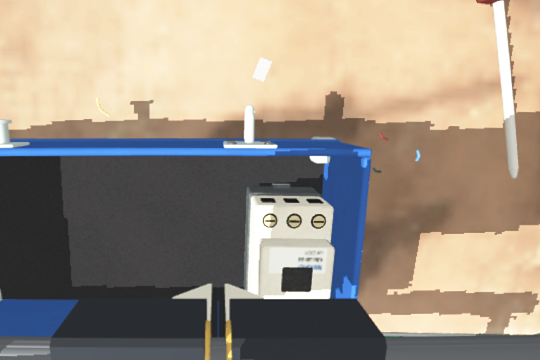

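The contactor now stands against the +y wall and the rest of the chest is free. Next is the white contactor.

Request:
{"fn": "jog_arm", "kwargs": {
  "dp": [
    [0.002, 0.0536, -0.004],
    [0.002, 0.0536, -0.004],
    [0.002, 0.0536, -0.004],
    [0.002, 0.0536, -0.004],
    [0.002, 0.0536, -0.004],
    [0.002, 0.0536, -0.004],
    [0.002, 0.0536, -0.004],
    [0.002, 0.0536, -0.004],
    [0.002, 0.0536, -0.004],
    [0.002, 0.0536, -0.004]
  ],
  "twist": [0, 0, 0, 0, 0, 0, 0, 0, 0, 0],
  "jaw": 0.065
}}

```text
time: 30.02
tool_pos: [403.8, 305.7, 151.3]
tcp_rot: [-3.14, -0.003, -3.108]
contact_force: [1.1, -0.0, 0.1]
grip_width: 65.0
finger_force: 0.0
```

Request:
{"fn": "jog_arm", "kwargs": {
  "dp": [
    [0, 0, 0],
    [0, 0, 0]
  ],
  "twist": [0, 0]
}}

```text
time: 30.28
tool_pos: [404.0, 303.8, 151.4]
tcp_rot: [-3.14, -0.003, -3.107]
contact_force: [0.7, -0.2, 0.2]
grip_width: 65.1
finger_force: 0.0
```

```bash
cat > fit.py <<'E'
from h import *
from scipy.optimize import minimize
def hullmask(p,q,parts):
    c,s=np.cos(q[2]),np.sin(q[2]);m=np.zeros((480,640),np.uint8)
    for (x0,x1,w,z0,z1) in parts:
        X=np.array([[x,y,z] for x in (x0,x1) for y in (-w/2,w/2) for z in (z0,z1)],float)
        W=np.c_[q[0]+c*X[:,0]-s*X[:,1],q[1]+s*X[:,0]+c*X[:,1],X[:,2]]
        cv2.fillConvexPoly(m,np.round(cv2.convexHull(proj(p,W).astype(np.float32))*16).astype(np.int32),1,shift=4)
    return m.astype(bool)
CON=[(-40,40,45,0,62),(-18,32,43,62,82)]; CON2=[(-40,40,45,0,62),(-32,18,43,62,82)]
BRK=[(-42.5,42.5,18,0,50),(-22,22,18,50,64)]
def fit(p,mask,q0,parts,vis=None):
    if vis is None: vis=np.ones((480,640),bool)
    def cost(q):
        h=hullmask(p,q,parts)&vis;return 1-(h&mask).sum()/max(1,((h|mask)&vis).sum())
    best=min((minimize(cost,[q0[0],q0[1],q0[2]+d],method='Nelder-Mead',options=dict(initial_simplex=[[q0[0],q0[1],q0[2]+d],[q0[0]+12,q0[1],q0[2]+d],[q0[0],q0[1]+12,q0[2]+d],[q0[0],q0[1],q0[2]+d+.2]],xatol=.1,fatol=1e-4)) for d in (-.25,0,.25)),key=lambda r:r.fun)
    return best.x.round(3),round(1-best.fun,3)
E
python3 - <<'E'
from fit import *
o=bot.get_obs();print(o['tool_pos'],o['tcp_rot'],o['grip_width'])
p=P('wrist');a=bot.capture('wrist');cv2.imwrite('pics/w11.png',a);np.save('w11.npy',dict(p),allow_pickle=True)
for n in ['contactor_a_mid','transformer','breaker_a_mid']:
    for d in bot.masks_of('wrist',n):
        print(n,np.round(d['bbox']),round(d['confidence'],2))
        if n[0]=='c' and d['confidence']>.5:
            for P_ in (CON,CON2): print(fit(p,d['pixels'],[405,308,.1],P_))
            print(onz(p,d['bbox'][:2],60))
        if n[0]=='t': print(onz(p,d['bbox'][:2],40), fit(p,d['pixels'],[384,214,0.],[(-16,16,76,0,74)]))
E
```

```text
[404.03648089 303.77539804 151.38263566] [-3.13970244 -0.00319194 -3.1071051 ] 65.13348512439303
contactor_a_mid [334. 229.  82. 123.] 0.91
(array([4.04497e+02, 3.13019e+02, 2.43000e-01]), np.float64(0.856))
(array([4.05418e+02, 3.13844e+02, 2.60000e-01]), np.float64(0.86))
[402.12845336 313.71110282  60.        ]
transformer [209. 180. 122.  70.] 0.62
[375.25923459 226.73389054  40.        ] (array([3.71254e+02, 2.34012e+02, 1.87000e-01]), np.float64(0.804))
breaker_a_mid [191. 291. 101.  80.] 0.81
breaker_a_mid [208. 180. 120.  72.] 0.64
```

Run:
```python
from fit import *
p=P('wrist');a=cv2.imread('pics/w11.png')
m=hullmask(p,[404.5,313,.243],CON).astype(np.uint8)
cv2.drawContours(a,cv2.findContours(m,0,2)[0],-1,(0,0,255),1)
cv2.imwrite('pics/w11b.png',cv2.resize(a[90:390,120:520],(800,600)))
```

```text
(no output)
```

View pics/w11b.png

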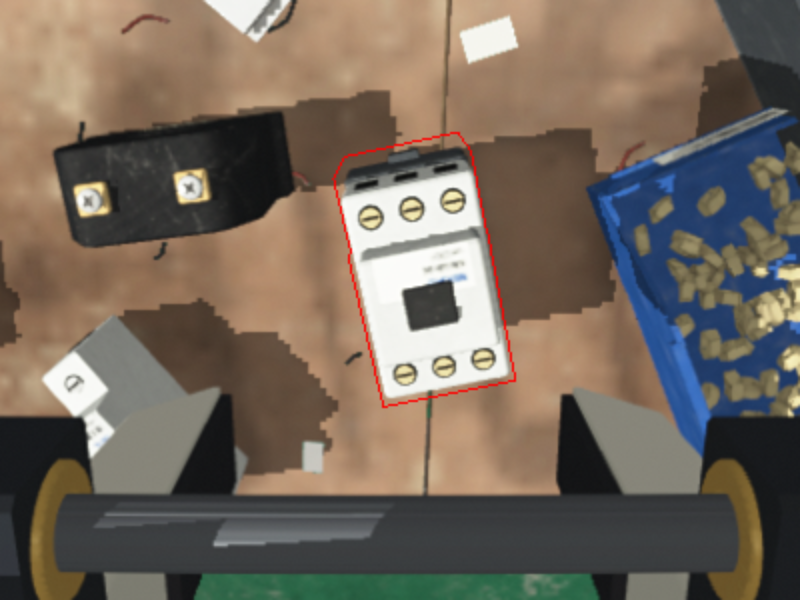

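The fit outline matches the contactor. The transformer is at left, the breaker's end at lower left, and a blue bin at right has its rim corner at (590,190). I check the bin's rim height against the gripper body.

Run:
```python
from h import *
p=P('wrist');q=dict(p);R=np.array([[-1.89395066e-02,9.99820574e-01,3.38933588e-04],[9.60473475e-01,1.80999915e-02,2.77782460e-01],[2.77726483e-01,5.58659944e-03,-9.60643946e-01]]);q['R']=R;q['t']=-R@np.array([311.61349446,132.92045704,446.01917462])
for u in [(555,186),(558,189),(562,192)]:
  X=tri([(q,u),(p,(415.5,184.5))]);print(X.round(1),proj(q,[X]).round(1))
print(onz(p,(120+146,90+90),74),onz(p,(120+355,90+220),85))
```

```text
[377.2 375.5  16.4] [[554.9 187.3]]
[377.1 373.2  26.7] [[558.  188.9]]
[376.5 370.1  39.7] [[562.2 190.5]]
[370.06706399 269.88386132  74.        ] [448.24408794 406.16396567  85.        ]
```

Request:
{"fn": "jog_arm", "kwargs": {
  "dp": [
    [0, 0, 0.01],
    [0, 0, 0.02],
    [-0.0031, 0.0088, 0.03],
    [0, 0, 0.04],
    [0, 0, 0.035],
    [0, 0, 0.016],
    [0, 0, 0.005],
    [0, 0, 0],
    [0, 0, 0]
  ],
  "twist": [-5.6, -5.6, 0, 0, 0, 0, 0, 0, 0]
}}

```text
time: 31.6
tool_pos: [406.7, 313.9, -2.1]
tcp_rot: [3.141, 0.002, -2.913]
contact_force: [-0.3, -0.1, -0.5]
grip_width: 64.9
finger_force: 0.0
```

Request:
{"fn": "jog_arm", "kwargs": {
  "dp": [
    [0, 0, 0],
    [0, 0, 0],
    [0, 0, 0],
    [0, 0, 0],
    [0, 0, 0]
  ],
  "twist": [0, 0, 0, 0, 0],
  "jaw": 0.03
}}

```text
time: 32.22
tool_pos: [406.2, 314.0, -2.6]
tcp_rot: [3.141, 0.001, -2.912]
contact_force: [-0.7, 1.3, 4.8]
grip_width: 44.6
finger_force: 30.0
```

Request:
{"fn": "jog_arm", "kwargs": {
  "dp": [
    [0, 0, -0.03],
    [0, 0, -0.045],
    [0, 0, -0.045],
    [-0.0019, -0.0571, 0],
    [-0.0019, -0.0571, 0],
    [-0.0019, -0.0571, 0],
    [-0.0019, -0.0571, 0],
    [-0.0019, -0.0571, 0],
    [-0.0019, -0.0571, 0],
    [-0.0019, -0.0571, 0]
  ],
  "twist": [0, 5.6, 5.6, 0, 0, 0, 0, 0, 0, 0]
}}

```text
time: 33.48
tool_pos: [432.0, -87.0, 116.4]
tcp_rot: [3.141, -0.001, -3.108]
contact_force: [0.8, 0.6, -3.5]
grip_width: 44.9
finger_force: 30.0
```

Request:
{"fn": "jog_arm", "kwargs": {
  "dp": [
    [-0.0019, -0.0571, 0],
    [-0.0019, -0.0571, 0],
    [-0.0016, -0.0571, 0],
    [0, 0, 0],
    [0, 0, 0]
  ],
  "twist": [0, 0, 0, 0, 0]
}}

```text
time: 34.1
tool_pos: [443.0, -255.5, 115.9]
tcp_rot: [3.139, -0.002, -3.109]
contact_force: [0.1, 0.3, -4.4]
grip_width: 44.6
finger_force: 30.0
```

Request:
{"fn": "jog_arm", "kwargs": {
  "dp": [
    [0, 0, 0.04],
    [0, 0, 0.04],
    [0, 0, 0.022],
    [0, 0, 0.008],
    [0, 0, 0.003],
    [0, 0, 0],
    [0, 0, 0]
  ],
  "twist": [0, 0, 0, 0, 0, 0, 0]
}}

```text
time: 34.98
tool_pos: [444.5, -256.6, 4.9]
tcp_rot: [-3.141, 0.001, -3.108]
contact_force: [0.5, 0.1, -3.8]
grip_width: 44.8
finger_force: 30.0
```

Request:
{"fn": "jog_arm", "kwargs": {
  "dp": [
    [0, 0, 0],
    [0, 0, 0],
    [0, 0, 0],
    [0, 0, -0.015],
    [0, 0, -0.04],
    [0, 0, -0.045],
    [0, 0, 0]
  ],
  "twist": [0, 0, 0, 0, 0, 0, 0],
  "jaw": 0.053
}}

```text
time: 35.85
tool_pos: [446.1, -257.9, 108.4]
tcp_rot: [-3.136, 0.007, -3.108]
contact_force: [-0.5, -0.5, 0.2]
grip_width: 52.9
finger_force: 0.0
```

Request:
{"fn": "jog_arm", "kwargs": {
  "dp": [
    [0, 0.057, -0.0075],
    [-0.0005, 0.057, -0.0075],
    [-0.0005, 0.057, -0.0075],
    [-0.0005, 0.057, -0.0075],
    [-0.0005, 0.057, -0.0075],
    [-0.0005, 0.057, -0.0075],
    [0, 0, 0],
    [0, 0, 0],
    [0, 0, 0]
  ],
  "twist": [-1.5, -2, -2, -2, 0, 0, 0, 0, 0],
  "jaw": 0.05
}}

```text
time: 36.98
tool_pos: [409.7, 82.5, 148.8]
tcp_rot: [-3.142, -0.001, -2.979]
contact_force: [0.1, -0.9, 0.0]
grip_width: 49.6
finger_force: 0.0
```

Run:
```python
from fit import *
o=bot.get_obs();print(o['tool_pos'],o['tcp_rot'],o['grip_width'],o['time'])
p=P('wrist');a=bot.capture('wrist');cv2.imwrite('pics/w12.png',a)
for d in bot.masks_of('wrist','breaker_a_mid'):
    print(np.round(d['bbox']),round(d['confidence'],2),onz(p,d['bbox'][:2],45).round())
    if d['confidence']>.5:
        X=onz(p,d['bbox'][:2],45); m=d['pixels']; print(cv2.minAreaRect(cv2.findNonZero(m.astype(np.uint8))))
        if abs(X[1]-85)<40: print(fit(p,m,[X[0],X[1],.15],BRK)); np.save('m12.npy',m)
```

```text
[409.71244976  82.48648021 148.75421345] [-3.14152147e+00 -5.74326305e-04 -2.97878565e+00] 49.64782795826555 36.975
[442. 288.  40.  36.] 0.87 [440. 179.  45.]
((442.4711608886719, 286.36981201171875), (38.90866470336914, 25.46282958984375), 61.55707550048828)
```

Request:
{"fn": "jog_arm", "kwargs": {
  "dp": [
    [-0.0447, -0.005, 0],
    [0, 0, 0],
    [0, 0, 0]
  ],
  "twist": [0, 0, 0]
}}

```text
time: 37.45
tool_pos: [453.8, 85.3, 148.5]
tcp_rot: [3.141, -0.002, -2.978]
contact_force: [-0.2, 0.7, 0.1]
grip_width: 50.2
finger_force: 0.0
```

Run:
```python
from fit import *
o=bot.get_obs();print(o['tool_pos'],o['tcp_rot'],o['grip_width'],o['time'])
p=P('wrist');a=bot.capture('wrist');cv2.imwrite('pics/w12.png',a)
print(proj(p,[[436,85,64]]))
for n in ['breaker_a_mid','breaker_b_mid']:
  for d in bot.masks_of('wrist',n):
    X=onz(p,d['bbox'][:2],45);print(np.round(d['bbox']),round(d['confidence'],2),X.round())
    if d['confidence']>.3 and abs(X[1]-85)<45:
        m=d['pixels']; print(cv2.minAreaRect(cv2.findNonZero(m.astype(np.uint8))));print(fit(p,m,[X[0],X[1],.15],BRK)); np.save('m12.npy',m)
```

```text
[453.81271832  85.31152484 148.50444682] [ 3.14127932e+00 -1.75815521e-03 -2.97821866e+00] 50.16084612965703 37.45
[[322.27904211 207.60223937]]
[470. 257.  80.  81.] 0.58 [458. 196.  45.]
[322. 206.  36. 128.] 0.7 [439.  85.  45.]
((320.8190002441406, 202.6328887939453), (29.26307487487793, 124.78710174560547), 1.7623909711837769)
(array([4.39328e+02, 8.40710e+01, 1.23000e-01]), np.float64(0.923))
```

Request:
{"fn": "jog_arm", "kwargs": {
  "dp": [
    [0.0145, 0.0005, 0.02],
    [0, 0, 0.04],
    [0, 0, 0.04],
    [0, 0, 0.033],
    [0, 0, 0.016],
    [0, 0, 0.005],
    [0, 0, 0],
    [0, 0, 0]
  ],
  "twist": [2.2, 0, 0, 0, 0, 0, 0, 0]
}}

```text
time: 38.6
tool_pos: [440.7, 84.1, -4.2]
tcp_rot: [-3.141, 0.002, -3.015]
contact_force: [-0.3, 0.2, -0.1]
grip_width: 49.5
finger_force: 0.0
```

Request:
{"fn": "jog_arm", "kwargs": {
  "dp": [
    [0, 0, 0],
    [0, 0, 0],
    [0, 0, 0],
    [0, 0, 0],
    [0, 0, 0]
  ],
  "twist": [0, 0, 0, 0, 0],
  "jaw": 0.005
}}

```text
time: 39.22
tool_pos: [440.2, 84.1, -4.9]
tcp_rot: [3.141, 0.0, -3.015]
contact_force: [-0.2, 1.4, 1.8]
grip_width: 17.2
finger_force: 30.0
```

Request:
{"fn": "jog_arm", "kwargs": {
  "dp": [
    [0, 0, -0.03],
    [0, 0, -0.045],
    [0, 0, -0.045],
    [0.0011, -0.0573, 0],
    [0.0011, -0.0573, 0],
    [0.0011, -0.0573, 0],
    [0.0011, -0.0573, 0],
    [0.0011, -0.0573, 0],
    [0.0011, -0.0573, 0],
    [0.0011, -0.057, 0]
  ],
  "twist": [0, 2.7, 2.7, 0, 0, 0, 0, 0, 0, 0]
}}

```text
time: 40.48
tool_pos: [444.8, -318.5, 114.7]
tcp_rot: [3.141, -0.0, -3.11]
contact_force: [0.5, 0.7, -0.4]
grip_width: 17.2
finger_force: 30.0
```

Request:
{"fn": "jog_arm", "kwargs": {
  "dp": [
    [0, 0, 0],
    [0, 0, 0],
    [0, 0, 0]
  ],
  "twist": [0, 0, 0]
}}

```text
time: 40.85
tool_pos: [445.3, -315.3, 114.8]
tcp_rot: [3.141, -0.001, -3.108]
contact_force: [-0.7, 0.3, -1.0]
grip_width: 17.3
finger_force: 30.0
```

Run:
```python
from fit import *
o=bot.get_obs();print(o['tool_pos'],o['tcp_rot'],o['grip_width'],o['contact_force'])
p=P('wrist');a=bot.capture('wrist');cv2.imwrite('pics/w13.png',a)
for d in bot.masks_of('wrist','contactor_a_mid'):
    b=d['bbox'];print(np.round(b),round(d['confidence'],2),onz(p,(b[0]-b[2]/2,b[1]),66).round(),onz(p,(b[0]+b[2]/2,b[1]),66).round())
```

```text
[ 445.26222998 -315.31284159  114.8450311 ] [ 3.14068451e+00 -5.30517364e-04 -3.10823194e+00] 17.337187136799884 [-0.74805764  0.27956187 -1.03414798]
[411. 219.  94. 130.] 0.89 [ 426. -291.   66.] [ 424. -238.   66.]
```

Request:
{"fn": "jog_arm", "kwargs": {
  "dp": [
    [0, -0.003, 0.04],
    [0, 0, 0.04],
    [0, 0, 0.022],
    [0, 0, 0.008],
    [0, 0, 0.002],
    [0, 0, 0],
    [0, 0, 0]
  ],
  "twist": [0, 0, 0, 0, 0, 0, 0]
}}

```text
time: 41.82
tool_pos: [445.9, -320.1, 3.9]
tcp_rot: [-3.14, 0.001, -3.11]
contact_force: [-0.3, 0.6, -1.0]
grip_width: 17.4
finger_force: 30.0
```

Request:
{"fn": "jog_arm", "kwargs": {
  "dp": [
    [0, 0, 0],
    [0, 0, 0],
    [0, 0, 0],
    [0, 0, -0.015],
    [0, 0, -0.04],
    [0, 0, -0.045],
    [0, 0, 0],
    [0, 0, 0]
  ],
  "twist": [0, 0, 0, 0, 0, 0, 0, 0],
  "jaw": 0.024
}}

```text
time: 42.82
tool_pos: [445.2, -319.5, 103.2]
tcp_rot: [-3.142, 0.0, -3.11]
contact_force: [0.4, -0.5, 0.0]
grip_width: 24.1
finger_force: 0.0
```

Request:
{"fn": "jog_arm", "kwargs": {
  "dp": [
    [-0.0057, 0.059, -0.005],
    [-0.0057, 0.059, -0.005],
    [-0.0057, 0.059, -0.005],
    [-0.0057, 0.059, -0.005],
    [-0.0057, 0.059, -0.005],
    [-0.0057, 0.059, -0.005],
    [-0.0057, 0.059, -0.005],
    [-0.0057, 0.059, -0.005],
    [-0.0057, 0.059, -0.005]
  ],
  "twist": [0, 0, 0, 0, 0, 0, 0, 0, 0],
  "jaw": 0.05
}}

```text
time: 43.95
tool_pos: [478.8, 214.3, 147.0]
tcp_rot: [-3.141, -0.002, -3.11]
contact_force: [0.6, -0.4, 0.3]
grip_width: 50.1
finger_force: 0.0
```

Request:
{"fn": "jog_arm", "kwargs": {
  "dp": [
    [0, 0, 0],
    [0, 0, 0],
    [0, 0, 0],
    [0, 0, 0],
    [0, 0, 0],
    [0, 0, 0]
  ],
  "twist": [-8.9, -8.9, -8.9, -8.9, 0, 0]
}}

```text
time: 44.7
tool_pos: [479.3, 212.5, 147.3]
tcp_rot: [3.141, -0.001, -2.491]
contact_force: [-0.4, -0.8, -0.5]
grip_width: 50.2
finger_force: 0.0
```

Run:
```python
from fit import *
o=bot.get_obs();print(o['tool_pos'],o['tcp_rot'],o['grip_width'],o['time'])
p=P('wrist');a=bot.capture('wrist');cv2.imwrite('pics/w14.png',a)
for n in ['breaker_a_mid','breaker_b_mid','transformer']:
  for d in bot.masks_of('wrist',n):
    X=onz(p,d['bbox'][:2],45);print(n,np.round(d['bbox']),round(d['confidence'],2),X.round())
    if n[0]=='b' and d['confidence']>.3 and abs(X[1]-205)<45 and X[0]>420:
        m=d['pixels']; print(cv2.minAreaRect(cv2.findNonZero(m.astype(np.uint8))));print(fit(p,m,[X[0],X[1],.65],BRK)); np.save('m14.npy',m)
```

```text
[479.25010577 212.4793575  147.3426356 ] [ 3.14096830e+00 -1.34232245e-03 -2.49129515e+00] 50.19272826187689 44.7
breaker_a_mid [317. 216.  36. 118.] 0.56 [473. 207.  45.]
((317.5382080078125, 213.45738220214844), (124.4669418334961, 26.933652877807617), 86.90594482421875)
(array([474.863, 208.963,   0.706]), np.float64(0.881))
transformer [426. 112. 126.  96.] 0.88 [376. 221.  45.]
```

Request:
{"fn": "jog_arm", "kwargs": {
  "dp": [
    [0.0056, 0, 0.02],
    [0, 0, 0.04],
    [0, 0, 0.04],
    [0, 0, 0.032],
    [0, 0, 0.016],
    [0, 0, 0.005],
    [0, 0, 0],
    [0, 0, 0]
  ],
  "twist": [-3.2, 0, 0, 0, 0, 0, 0, 0]
}}

```text
time: 45.9
tool_pos: [476.1, 209.5, -3.9]
tcp_rot: [-3.141, 0.002, -2.432]
contact_force: [0.2, 0.3, 0.2]
grip_width: 49.9
finger_force: 0.0
```

Request:
{"fn": "jog_arm", "kwargs": {
  "dp": [
    [0, 0, 0],
    [0, 0, 0],
    [0, 0, 0],
    [0, 0, 0],
    [0, 0, 0]
  ],
  "twist": [0, 0, 0, 0, 0],
  "jaw": 0.005
}}

```text
time: 46.52
tool_pos: [475.2, 209.2, -4.9]
tcp_rot: [3.142, 0.0, -2.432]
contact_force: [-0.6, -0.0, 1.4]
grip_width: 17.2
finger_force: 30.0
```

Request:
{"fn": "jog_arm", "kwargs": {
  "dp": [
    [0, 0, -0.03],
    [0, 0, -0.045],
    [0, 0, -0.045],
    [0, 0, 0],
    [0, 0, 0],
    [0, 0, 0]
  ],
  "twist": [0, 0, 9.7, 9.7, 9.7, 9.7]
}}

```text
time: 47.28
tool_pos: [475.0, 209.1, 114.9]
tcp_rot: [-3.142, -0.0, -3.115]
contact_force: [-0.2, -0.2, -1.4]
grip_width: 17.4
finger_force: 30.0
```

Request:
{"fn": "jog_arm", "kwargs": {
  "dp": [
    [0.0085, -0.0573, 0],
    [0.0085, -0.0573, 0],
    [0.0085, -0.0573, 0],
    [0.0085, -0.0573, 0],
    [0.0065, -0.0573, 0],
    [0.006, -0.0573, 0],
    [0, -0.0573, 0],
    [0, -0.0573, 0],
    [0, -0.0573, 0],
    [0, -0.0573, 0]
  ],
  "twist": [0, 0, 0, 0, 0, 0, 0, 0, 0, 0]
}}

```text
time: 48.52
tool_pos: [446.7, -366.7, 114.7]
tcp_rot: [3.141, -0.0, -3.11]
contact_force: [0.5, 0.6, -1.1]
grip_width: 17.6
finger_force: 30.0
```

Request:
{"fn": "jog_arm", "kwargs": {
  "dp": [
    [0, 0, 0],
    [0, 0, 0],
    [0, 0, 0]
  ],
  "twist": [0, 0, 0]
}}

```text
time: 48.9
tool_pos: [447.1, -363.5, 114.9]
tcp_rot: [3.141, -0.0, -3.108]
contact_force: [-1.0, 0.7, -1.0]
grip_width: 17.0
finger_force: 30.0
```

Run:
```python
from fit import *
o=bot.get_obs();print(o['tool_pos'],o['tcp_rot'],o['grip_width'],o['contact_force'])
p=P('wrist');a=bot.capture('wrist');cv2.imwrite('pics/w15.png',a)
for n in ['contactor_a_mid','breaker_a_mid']:
  for d in bot.masks_of('wrist',n):
    b=d['bbox'];print(n,np.round(b),round(d['confidence'],2),onz(p,(b[0]-b[2]/2,b[1]),66).round(),onz(p,(b[0]+b[2]/2,b[1]),66).round())
```

```text
[ 447.12192726 -363.5425938   114.90051321] [ 3.14072257e+00 -4.37639051e-04 -3.10829261e+00] 17.025008206233423 [-0.97372358  0.72890432 -0.99438421]
contactor_a_mid [492. 217. 118. 124.] 0.75 [ 425. -300.   66.] [ 423. -233.   66.]
contactor_a_mid [434. 264. 412. 314.] 0.72 [ 457. -415.   66.] [ 449. -172.   66.]
breaker_a_mid [317. 307.  61. 221.] 0.93 [ 483. -381.   66.] [ 482. -345.   66.]
breaker_a_mid [435. 265. 410. 316.] 0.45 [ 458. -414.   66.] [ 450. -172.   66.]
```

Request:
{"fn": "jog_arm", "kwargs": {
  "dp": [
    [0, -0.001, 0.04],
    [0, 0, 0.04],
    [0, 0, 0.022],
    [0, 0, 0.008],
    [0, 0, 0.002],
    [0, 0, 0],
    [0, 0, 0]
  ],
  "twist": [0, 0, 0, 0, 0, 0, 0]
}}

```text
time: 49.92
tool_pos: [447.6, -366.4, 4.0]
tcp_rot: [-3.14, 0.001, -3.109]
contact_force: [-0.3, 0.8, -1.2]
grip_width: 17.6
finger_force: 30.0
```

Request:
{"fn": "jog_arm", "kwargs": {
  "dp": [
    [0, 0, 0],
    [0, 0, 0],
    [0, 0, 0],
    [0, 0, -0.015],
    [0, 0, -0.04],
    [0, 0, -0.05],
    [0, 0.03, -0.05],
    [0, 0.055, 0],
    [0, 0, 0],
    [0, 0, 0]
  ],
  "twist": [0, 0, 0, 0, 0, 0, 0, 0, 0, 0],
  "jaw": 0.024
}}

```text
time: 51.18
tool_pos: [444.7, -281.4, 158.8]
tcp_rot: [-3.14, 0.001, -3.109]
contact_force: [0.8, 0.0, 0.2]
grip_width: 24.5
finger_force: 0.0
```

Run:
```python
from fit import *
o=bot.get_obs();print(o['tool_pos'],o['tcp_rot'],o['grip_width'],o['contact_force'])
a=bot.capture('wrist')[100:400,90:490];b=bot.capture('top')[170:300,340:540]
cv2.imwrite('pics/w16.png',np.hstack([cv2.resize(b,(400,260),interpolation=cv2.INTER_CUBIC),a[:260]]))
for n in ['lid_tab','hasp_tab','latch_knob']:
    print(n,[(np.round(d['bbox']).tolist(),round(d['confidence'],2)) for d in bot.find_in('wrist',n)])
```

```text
[ 444.69460383 -281.443385    158.79339238] [-3.14036807e+00  9.26047374e-04 -3.10890345e+00] 24.48997104058242 [0.81910041 0.01131538 0.24403261]
lid_tab [([321.0, 400.0, 488.0, 45.0], 0.7)]
hasp_tab [([452.0, 232.0, 94.0, 122.0], 0.34)]
latch_knob []
```

View pics/w16.png

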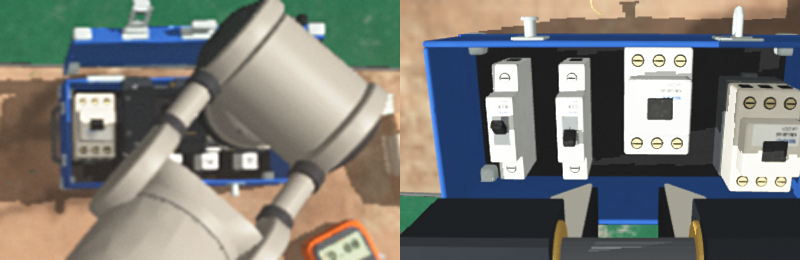

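All four stand upright in the chest (in the wrist view, the breakers at about 505 and 570 and the contactors at 658 and 760, crop pixels). I close the lid.

Request:
{"fn": "jog_arm", "kwargs": {
  "dp": [
    [0, 0, -0.035],
    [0, 0, -0.035],
    [-0.049, 0.0007, 0],
    [-0.048, 0.0007, 0],
    [0, 0, 0.025],
    [0, 0, 0.018],
    [0, 0, 0.004],
    [0, 0, 0],
    [0, 0, 0]
  ],
  "twist": [0, 0, 0, 0, 0, 0, 0, 0, 0],
  "jaw": 0.04
}}

```text
time: 52.55
tool_pos: [541.6, -277.0, 182.0]
tcp_rot: [-3.141, 0.001, -3.11]
contact_force: [-0.6, -0.5, -0.6]
grip_width: 40.0
finger_force: 0.0
```

Request:
{"fn": "jog_arm", "kwargs": {
  "dp": [
    [0, 0, 0],
    [0, 0, 0],
    [0, 0, 0],
    [0, 0, 0],
    [0, 0, 0]
  ],
  "twist": [0, 0, 0, 0, 0],
  "jaw": 0.005
}}

```text
time: 53.18
tool_pos: [541.4, -276.8, 181.4]
tcp_rot: [-3.141, 0.001, -3.11]
contact_force: [0.3, -1.1, 2.4]
grip_width: 23.3
finger_force: 30.0
```

Request:
{"fn": "jog_arm", "kwargs": {
  "dp": [
    [0.0125, 0, -0.0026],
    [0.0127, 0, -0.0015],
    [0.0128, 0, -0.0004],
    [0.0128, 0, 0.0008],
    [0.0127, 0, 0.0019],
    [0.0125, 0, 0.003],
    [0.0121, 0, 0.004],
    [0.0117, 0, 0.0051],
    [0.0113, 0, 0.0061],
    [0.0107, 0, 0.0071]
  ],
  "twist": [0, 0, 0, 0, 0, 0, 0, 0, 0, 0]
}}

```text
time: 54.42
tool_pos: [418.6, -280.5, 157.0]
tcp_rot: [3.142, -0.0, -3.11]
contact_force: [1.6, -3.6, 0.7]
grip_width: 22.7
finger_force: 30.0
```

Request:
{"fn": "jog_arm", "kwargs": {
  "dp": [
    [0.01, 0, 0.008],
    [0.0093, 0, 0.0088],
    [0.0085, 0, 0.0096],
    [0.0076, 0, 0.0103],
    [0.0067, 0, 0.0109],
    [0.0057, 0, 0.0115],
    [0.0047, 0, 0.0119],
    [0.0036, 0, 0.0123],
    [0.0025, 0, 0.0125],
    [0.0014, 0, 0.0127]
  ],
  "twist": [0, 0, 0, 0, 0, 0, 0, 0, 0, 0]
}}

```text
time: 55.68
tool_pos: [359.5, -282.3, 48.1]
tcp_rot: [3.141, 0.0, -3.11]
contact_force: [-1.7, 3.0, 39.7]
grip_width: 23.2
finger_force: 30.0
```

Request:
{"fn": "jog_arm", "kwargs": {
  "dp": [
    [0, 0, 0.002],
    [0, 0, 0],
    [0, 0, 0]
  ],
  "twist": [0, 0, 0]
}}

```text
time: 56.05
tool_pos: [359.6, -282.3, 47.6]
tcp_rot: [-3.141, 0.0, -3.109]
contact_force: [-5.7, -0.8, 15.6]
grip_width: 23.0
finger_force: 30.0
```

Request:
{"fn": "jog_arm", "kwargs": {
  "dp": [
    [0, 0, 0],
    [0, 0, 0],
    [0, 0, -0.045],
    [0, 0, -0.038],
    [0.01, 0.0327, 0],
    [0.01, 0.0327, 0],
    [0, 0, 0.03],
    [0, 0, 0.014],
    [0, 0, 0.003],
    [0, 0, 0]
  ],
  "twist": [0, 0, 0, 0, 0, 0, 0, 0, 0, 0],
  "jaw": 0.04
}}

```text
time: 57.3
tool_pos: [337.6, -217.6, 82.9]
tcp_rot: [3.141, -0.0, -3.11]
contact_force: [-0.2, -0.5, 0.3]
grip_width: 39.9
finger_force: 0.0
```

Request:
{"fn": "jog_arm", "kwargs": {
  "dp": [
    [0, 0, 0],
    [0, 0, 0],
    [0, 0, 0],
    [0, 0, 0],
    [0, 0, 0],
    [0, 0, 0]
  ],
  "twist": [0, 0, 0, 0, 0, 0],
  "jaw": 0.005
}}

```text
time: 58.05
tool_pos: [337.5, -217.8, 83.1]
tcp_rot: [-3.141, 0.0, -3.11]
contact_force: [-0.6, -2.0, 1.1]
grip_width: 20.8
finger_force: 30.0
```

Request:
{"fn": "jog_arm", "kwargs": {
  "dp": [
    [0.0052, 0, 0.01],
    [0.0027, 0, 0.011],
    [-0.0001, 0, 0.0113],
    [-0.003, 0, 0.0108],
    [-0.0055, 0, 0.0099],
    [-0.0077, 0, 0.0081],
    [-0.0095, 0, 0.006],
    [-0.003, 0, 0],
    [0, 0, 0],
    [0, 0, 0]
  ],
  "twist": [0, 0, 0, 0, 0, 0, 0, 0, 0, 0]
}}

```text
time: 59.3
tool_pos: [355.7, -216.9, 15.2]
tcp_rot: [3.14, -0.006, -3.108]
contact_force: [-12.7, -7.8, 9.7]
grip_width: 21.0
finger_force: 30.0
```

Request:
{"fn": "jog_arm", "kwargs": {
  "dp": [
    [0, 0, 0],
    [0, 0, 0],
    [0, 0, -0.045],
    [0, 0, -0.05],
    [0.001, -0.0537, 0],
    [0.001, -0.0536, 0],
    [0.0008, -0.0536, 0],
    [0, 0, 0.04],
    [0, 0, 0.019],
    [0, 0, 0.004]
  ],
  "twist": [0, 0, 0, 0, 0, 0, 0, 0, 0, 0],
  "jaw": 0.036
}}

```text
time: 60.55
tool_pos: [360.0, -376.5, 46.0]
tcp_rot: [3.138, -0.002, -3.109]
contact_force: [-0.5, 0.1, 1.2]
grip_width: 35.8
finger_force: 0.0
```

Request:
{"fn": "jog_arm", "kwargs": {
  "dp": [
    [0, 0, 0],
    [0, 0, 0]
  ],
  "twist": [0, 0]
}}

```text
time: 60.8
tool_pos: [361.3, -378.2, 48.8]
tcp_rot: [-3.14, 0.001, -3.109]
contact_force: [-0.5, -0.1, -0.4]
grip_width: 35.9
finger_force: 0.0
```

Request:
{"fn": "jog_arm", "kwargs": {
  "dp": [
    [0, 0, 0],
    [0, 0, 0],
    [0, 0, 0],
    [0, 0, 0],
    [0, 0, 0],
    [0, 0, 0]
  ],
  "twist": [0, 0, 0, 0, 0, 0],
  "jaw": 0
}}

```text
time: 61.55
tool_pos: [360.9, -378.5, 48.1]
tcp_rot: [-3.14, 0.0, -3.11]
contact_force: [-0.7, -4.6, 1.3]
grip_width: 11.1
finger_force: 30.0
```

Request:
{"fn": "jog_arm", "kwargs": {
  "dp": [
    [0, 0.0007, 0.0068],
    [0, 0.0027, 0.0081],
    [0, 0.0047, 0.0072],
    [0, 0.0063, 0.0057],
    [0, 0.0075, 0.0041],
    [0, 0.0073, 0.0019],
    [0, 0, 0],
    [0, 0, 0]
  ],
  "twist": [0, 0, 0, 0, 0, 0, 0, 0]
}}

```text
time: 62.55
tool_pos: [359.4, -351.2, 13.7]
tcp_rot: [-3.139, 0.0, -3.111]
contact_force: [-6.0, -17.9, -3.6]
grip_width: 11.2
finger_force: 30.0
```

Request:
{"fn": "jog_arm", "kwargs": {
  "dp": [
    [0, -0.002, 0],
    [0, 0, 0],
    [0, 0, 0],
    [0, 0, -0.04],
    [0, 0, -0.05],
    [-0.02, 0.04, -0.05],
    [-0.02, 0.04, -0.05],
    [0, 0, 0],
    [0, 0, 0]
  ],
  "twist": [0, 0, 0, 0, 0, 0, 0, 0, 0],
  "jaw": 0.036
}}

```text
time: 63.68
tool_pos: [394.4, -274.5, 196.6]
tcp_rot: [3.141, -0.001, -3.109]
contact_force: [0.0, -0.2, 0.4]
grip_width: 35.7
finger_force: 0.0
```

Run:
```python
from h import *
o=bot.get_obs();print(o['tool_pos'],o['tcp_rot'],o['time'])
p=P('wrist');a=bot.capture('wrist');cv2.imwrite('pics/w17.png',a)
s=P('side')
c0=np.array([444.5,-279.5]);R=np.array([[1,-.033],[.033,1]])
for n,L in [('latch_knob',[-80,-66,62]),('hasp_tab',[-86,65,57]),('lid_tab',[-86,0,95])]:
    X=np.r_[c0+R@np.array(L[:2]),L[2]]
    print(n,X.round(),'exp',proj(p,[X]).round(),[(np.round(d['bbox']).tolist(),round(d['confidence'],2)) for d in bot.find_in('wrist',n)])
# edge positions for comparing: bright hasp roll near expected
X=np.r_[c0+R@np.array([-86,65]),59];u,v=proj(p,[X])[0].astype(int);print(a[v-16:v+17:2,u].mean(1).astype(int))
m=bot.capture('side');bot.find_in('side','hasp_tab')
for n in ['hasp_tab','latch_knob']: print(n,[(np.round(d['bbox']).tolist(),round(d['confidence'],2)) for d in bot.find_in('side',n)])
r=cv2.imread('pics/side0.png').astype(int)[285:362,270:300];print('diff to start (side, catches)',[np.abs(m[285:362,270:300].astype(int)-r).mean(2).mean(1)[i:i+7].mean().round(1) for i in range(0,77,7)])
```

```text
[ 394.409267   -274.50593836  196.61986982] [ 3.14100876e+00 -7.47908962e-04 -3.10852782e+00] 63.675
latch_knob [ 367. -348.   62.] exp [[221. 177.]] [([214.0, 183.0, 36.0, 58.0], 0.65)]
hasp_tab [ 356. -217.   57.] exp [[396. 168.]] [([402.0, 185.0, 47.0, 47.0], 0.57)]
lid_tab [ 358. -282.   95.] exp [[308. 175.]] [([308.0, 248.0, 383.0, 186.0], 0.88)]
[ 93  91  91  89  88  86 182 229 236 233 216 234 235 236 207 209 224]
hasp_tab [([291.0, 297.0, 13.0, 25.0], 0.62)]
latch_knob [([286.0, 343.0, 21.0, 25.0], 0.56)]
diff to start (side, catches) [np.float64(35.3), np.float64(35.0), np.float64(15.1), np.float64(3.6), np.float64(3.2), np.float64(2.7), np.float64(2.7), np.float64(3.3), np.float64(3.1), np.float64(4.0), np.float64(3.5)]
```

```bash
python3 -c "
from plant import bot
print(bot.close_job())"
```

```text
the job is handed in; nothing more can be done
None
```

Job handed in: both breakers and both contactors are in the chest, the lid is shut, and the hasp and latch lever are back in place. The final camera check agreed, though the gripper partly hid the hasp from the side; the transformer was not touched.

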